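# Set the oiled napkin rings out on the revolving stand with the wand

### The job

The napkin rings lying on the bar are freshly oiled, so do not touch them with the fingers: take the wand from its rest, thread it through each ring, carry the ring on it to the revolving marble stand, and set it down squarely inside a brass outline, one ring to an outline, with the bore pointing to the middle of the stand. Use whichever outlines you like, draw the wand out without spinning the stand, leave the other things on the bar alone, and at the end lay the wand back in its rest.

Things in the scene. Friction and masses are not known exactly. Their poses are not given: they have to be found in the camera images.
- wand: wand, 140 g: square oak handle 20x20 mm (x = -95 to 0), round brass guard 40 mm wide (0 to 4), steel shaft 12 mm thick, end ball 20 mm (tip at x = 95). Origin on its axis where handle meets guard; x points to the ball. A ring fits between guard and ball, its middle at x = 39, and hangs 11 mm below the wand's axis. Grip across the handle at x = -40, free on both sides in the rest
- rest: fixed dark wooden rest of the wand: base plate 190x50 mm, 12 mm thick, two notched uprights 51 mm high, one under the handle (x = -85 mm, notch 28 wide), one under the shaft (x = 50, notch 22 wide). Origin on the bar, straight below the origin of the wand lying home, whose axis is then 44 mm above the bar, wand x along rest x
- ring0: square pale oak napkin ring, 58 mm long, 52 by 52 mm, about 80 g, round bore of 34 mm through its length. It lies on a long side, bore level. Origin: middle of the bore, 26 mm above what it lies on; x axis along the bore, both ends alike. The rings are all alike; one may be absent. Freshly oiled: no fingers on it
- ring1: square pale oak napkin ring, 58 mm long, 52 by 52 mm, about 80 g, round bore of 34 mm through its length. It lies on a long side, bore level. Origin: middle of the bore, 26 mm above what it lies on; x axis along the bore, both ends alike. The rings are all alike; one may be absent. Freshly oiled: no fingers on it
- ring2: square pale oak napkin ring, 58 mm long, 52 by 52 mm, about 80 g, round bore of 34 mm through its length. It lies on a long side, bore level. Origin: middle of the bore, 26 mm above what it lies on; x axis along the bore, both ends alike. The rings are all alike; one may be absent. Freshly oiled: no fingers on it
- mark0 (a point): Middle of a brass outline (open inside 60 by 54 mm) inlaid in the freely turning marble top (350 mm across, 60 mm above the bar, with a brass knob 24 mm wide, 22 mm high in its middle). Lies on the surface, 105 mm from the turning axis; x axis level, pointing inward to that axis, the way the bore must lie; z up. Left outline
- mark1 (a point): Middle of a brass outline (open inside 60 by 54 mm) inlaid in the freely turning marble top (350 mm across, 60 mm above the bar, with a brass knob 24 mm wide, 22 mm high in its middle). Lies on the surface, 105 mm from the turning axis; x axis level, pointing inward to that axis, the way the bore must lie; z up. Middle outline, nearest the robot
- mark2 (a point): Middle of a brass outline (open inside 60 by 54 mm) inlaid in the freely turning marble top (350 mm across, 60 mm above the bar, with a brass knob 24 mm wide, 22 mm high in its middle). Lies on the surface, 105 mm from the turning axis; x axis level, pointing inward to that axis, the way the bore must lie; z up. Right outline
- tray (a joint): turn of the stand's marble top about its upright axis in rad, growing counterclockwise from above; it turns freely (the bearing drags with only 0.02 N m, the top weighs 1.8 kg) and starts anywhere within 0.2 of zero. At zero the middle outline lies straight towards -x of the stand's foot
- votive: bystander: low pink glass bowl, 74 mm wide, 43 mm high, origin under its middle
- card: bystander: price card in a wooden block, 25 by 62 mm, 88 mm high, origin under its middle
Mind the look-alikes: they are no part of the job. What is shaped like the ring1 but black or green is not meant.

How it is judged:
On the way:
1. a ring is threaded on the wand and lifted clear of the bar (((height (world z) of ring0 above 0.07 m and x of ring0 in the frame of wand between 0.02 and 0.07 m and y of ring0 in the frame of wand between -0.02 and 0.02 m and z of ring0 in the frame of wand between -0.025 and 0.012 m) or (height (world z) of ring1 above 0.07 m and x of ring1 in the frame of wand between 0.02 and 0.07 m and y of ring1 in the frame of wand between -0.02 and 0.02 m and z of ring1 in the frame of wand between -0.025 and 0.012 m) or (height (world z) of ring2 above 0.07 m and x of ring2 in the frame of wand between 0.02 and 0.07 m and y of ring2 in the frame of wand between -0.02 and 0.02 m and z of ring2 in the frame of wand between -0.025 and 0.012 m))), for 0.2 s.
At the end, for the whole second after the job is handed in: every ring present stands on a long side inside a brass outline of its own (middle within 13 mm of the outline's middle, bore within 0.2 rad of the outline's x axis, resting on the marble), the wand lies at rest in the notches of its rest (within 20 mm and 0.15 rad), and the stand is still (((horizontal distance between ring0 and mark0 below 0.013 m and angle between the x axis of ring0 and the x axis of mark0, either way round below 0.2 rad and z of ring0 in the frame of mark0 between 0.021 and 0.031 m) or (horizontal distance between ring0 and mark1 below 0.013 m and angle between the x axis of ring0 and the x axis of mark1, either way round below 0.2 rad and z of ring0 in the frame of mark1 between 0.021 and 0.031 m) or (horizontal distance between ring0 and mark2 below 0.013 m and angle between the x axis of ring0 and the x axis of mark2, either way round below 0.2 rad and z of ring0 in the frame of mark2 between 0.021 and 0.031 m)) and ((horizontal distance between ring1 and mark0 below 0.013 m and angle between the x axis of ring1 and the x axis of mark0, either way round below 0.2 rad and z of ring1 in the frame of mark0 between 0.021 and 0.031 m) or (horizontal distance between ring1 and mark1 below 0.013 m and angle between the x axis of ring1 and the x axis of mark1, either way round below 0.2 rad and z of ring1 in the frame of mark1 between 0.021 and 0.031 m) or (horizontal distance between ring1 and mark2 below 0.013 m and angle between the x axis of ring1 and the x axis of mark2, either way round below 0.2 rad and z of ring1 in the frame of mark2 between 0.021 and 0.031 m)) and ((horizontal distance between ring2 and mark0 below 0.013 m and angle between the x axis of ring2 and the x axis of mark0, either way round below 0.2 rad and z of ring2 in the frame of mark0 between 0.021 and 0.031 m) or (horizontal distance between ring2 and mark1 below 0.013 m and angle between the x axis of ring2 and the x axis of mark1, either way round below 0.2 rad and z of ring2 in the frame of mark1 between 0.021 and 0.031 m) or (horizontal distance between ring2 and mark2 below 0.013 m and angle between the x axis of ring2 and the x axis of mark2, either way round below 0.2 rad and z of ring2 in the frame of mark2 between 0.021 and 0.031 m)) and linear speed of each of ring0, ring1, ring2, wand below 0.03 m/s and horizontal distance between wand and rest below 0.02 m and angle between the x axis of wand and the x axis of rest, either way round below 0.15 rad and z of wand in the frame of rest between 0.038 and 0.05 m and velocity of joint tray between -0.03 and 0.03 rad/s); the robot touches nothing.
It fails at once if the stand is spun: its outlines shifted more than 21 mm (0.2 rad) from where they were at the start (distance of any of mark0, mark1, mark2 from where it was at the start of the episode above 0.021 m).
It fails at once if the fingers touch a ring (over 1 N) (contact force between the fingers and ring0 above 1 N or contact force between the fingers and ring1 above 1 N or contact force between the fingers and ring2 above 1 N).
It fails at once if a bystander is shifted more than 30 mm or tipped over (distance of any of votive, card from where it was at the start of the episode above 0.03 m or angle between any of votive, card's own z axis and vertical above 0.5 rad).
Of ring0, ring1, ring2 only 2 to 3 are there at a start; the rules pass over those that are not, and their reading is None.
At some moment in a run one of ring0, ring1, ring2 may be knocked a few centimetres aside while the robot is not near it.
It also fails if it takes over 210 s, if anything falls off the work surface, if the arm or the gripper's body presses on something with over 40 N, if the wrist force passes 120 N, or if a joint passes its speed limit or range.

### The arm

A 6-joint arm with a two-finger parallel gripper is mounted at the origin on a cart in front of the work surface, level with it; the furniture and walls round the work are solid. World frame = base frame: x ahead of the robot, y to its left, z up, the work surface at z = 0. Lengths are in m, angles in rad, forces in N, time in s.
With the tool pointing down it reaches from about 0.425 to 0.95 m from the base axis. Payload 3.5 kg.
Tool frame: the origin (TCP) lies between the finger pads; the fingertips stand 25 mm ahead of it and the grasp point (between the pads) lies 6 mm ahead of it (ctrl.finger_overhang is the distance from the TCP to the fingertips, in m); x points along the fingers, y is the direction in which the jaws open and shut, and the axes are right-handed (so a half turn about x gives the same grasp; the last joint's range is limited). The gripper opens to 85 mm and grips with 20 to 120 N. Pads are 22 mm wide; open, the fingers measure 114 mm over their backs; the gripper's body (76 mm by 85 mm) begins 54 mm behind the grasp point. The pads swing forward as they close: fully open they stand 13 mm farther back than shut.
Start: joints at [-1.303, 0.286, 1.577, -0, 1.279, -0.15], TCP at [0.274, -0.617, 0.256] pointing down, gripper open.
Joint ranges: [-2.77, 2.77], [-0.9, 2.22], [0.21, 2.48], [-1.53, 4.67], [0.24, 2.81], [-2.84, 2.84]. Speed limits (rad/s): [2.79, 2.79, 3.14, 3.14, 3.14, 3.14].

### API

Orientations are given as a unit quaternion [x, y, z, w].
In Python, from plant import ctrl gives the robot as it stands.
- The arm moves only by the tool play_rows, never from a script. Its argument "targets" is a list of rows, each an object with "delta_pos": the shift along the world's x, y, z normalised to -1 to 1, where 1 is 1000 mm, a list of three; "delta_rot": the turn, a rotation vector about the world's x, y, z normalised to -1 to 1, where 1 is pi rad, a list of three; "claw": the finger opening in mm, from 0 to 85.4. In form: [{"delta_pos": [tx, ty, tz], "delta_rot": [wx, wy, wz], "claw": claw}, ...]. A call has 1 to 20 rows; each row is the pose to reach, as a shift and turn from the pose measured when the call began, turning the shorter way round; what a row does not reach only later rows make up. A row lasts 1/12 s, in which the tool goes at most 41.7 mm and 7.16 degrees, less where a joint would pass 70% of its speed; a pose out of reach is approached as far as the arm can. A call with a number of a shift or a turn outside -1 to 1 is refused whole. A call with a gripper value outside its range is refused whole. The fingers move at their own pace and stop on an object; "newtons" is the grip in N (left out, the last holds). Time passes only in rows, so rows that repeat a pose let the fingers close. It gives the time, the measured TCP pose, the force and the opening at its end, in the units of the state.
- ctrl.get_state(): the state, without advancing time (a new reading comes with each control period).
- ctrl.read_camera(name): name is "scene" or "top" or "wrist"; returns the picture (384x512x3 uint8, blue, green, red); there is no depth.
- ctrl.calibration(name): a dict with "fx", "fy", "cx", "cy" (pixels), "camera_from_world" (4x4, takes a point from world to camera coordinates). Camera axes: x right, y down, z forward; pixel columns grow to the right and rows downward; lengths in m; the calibration is good to about 2 mm. A picture is of the moment at which its call begins: read the wrist's pose just before it. calibration takes no time and is no camera call; for the wrist camera it gives the pose at the moment of the call.
- ctrl.sign_off(): hands the job in, once; it reports no verdict.
The state is a dict: "time": time; "qpos": joint angles; "dq": joint speeds; "joint_efforts": joint torques, N m; "eef_pos": TCP position; "tcp_rot": TCP orientation; "contact_force": force on the tool from outside, world axes, zero at the start; "wrist_torque": the same for the moment, N m; "opening": opening from 0.0 (shut) to 1.0 (fully open).
Only numpy, scipy, OpenCV 4.12 (cv2) and the standard library are available. Lean on these libraries where they do the work, as an engineer would, in place of code of your own. Each camera call takes 0.05 s, during which the arm holds its last target. There are 200 camera calls.

## Working session

There is one attempt and no reset: what is moved stays moved. The work goes in short steps, Python scripts to look and compute and a tool call to move; the robot and the scene stay as the last step left them, time stands still between calls to the robot, and variables do not carry over. Pictures are saved under pics/ and viewed, about 12 in all and at most 16, crops included, and the job is handed in when it is done.

Besides the shell and the picture viewer there is one more tool, called as name(argument=value, ...), one argument or row to a line, values as JSON. play_rows: Moves the arm, as the interface text tells. Its arguments: {"type":"object","properties":{"targets":{"type":"array"},"newtons":{"type":"number"}},"required":["targets"]}

```bash
ls; mkdir -p pics; python3 - <<'E'
from plant import ctrl
import cv2,numpy as np
s=ctrl.get_state(); print(s)
for n in("scene","top"):
    c=ctrl.calibration(n); print(n,c)
    cv2.imwrite(f"pics/{n}0.png",ctrl.read_camera(n))
a=cv2.imread("pics/scene0.png");b=cv2.imread("pics/top0.png")
cv2.imwrite("pics/top0x.png",cv2.resize(b,(800,600),interpolation=cv2.INTER_CUBIC))
E
```

```text
pics
{'time': 0.0, 'qpos': array([-1.30303394e+00,  2.87170001e-01,  1.57818350e+00,  1.46496130e-05,
        1.27860392e+00, -1.49954246e-01]), 'dq': array([-0.00125047,  0.00032977, -0.00149853, -0.00015057,  0.00094821,
       -0.00079523]), 'joint_efforts': array([ 7.56532845e-04, -4.05978549e+01, -2.92624784e+01, -3.54960196e-05,
        5.88457537e-03,  2.20653853e-06]), 'eef_pos': array([ 0.27372742, -0.61634912,  0.2549407 ]), 'tcp_rot': array([-0.69169569, -0.1474471 ,  0.69178423, -0.14577727]), 'contact_force': array([-0.33331422, -0.03133372,  0.27060829]), 'wrist_torque': array([ 0.05085228, -0.03668268, -0.00927908]), 'opening': 1.001455444912223}
scene {'fx': 441.6491914101146, 'fy': 441.6491914101146, 'cx': 255.54068884056787, 'cy': 186.93956118362055, 'camera_from_world': array([[-0.85236727, -0.52266788,  0.01698028,  0.44901436],
       [-0.41864394,  0.66254672, -0.62110313,  0.34101026],
       [ 0.31338043, -0.53651667, -0.78354488,  1.13842663],
       [ 0.        ,  0.        ,  0.        ,  1.        ]])}
top {'fx': 380.9685483776421, 'fy': 380.9685483776421, 'cx': 254.43236892542376, 'cy': 193.9659830522972, 'camera_from_world': array([[ 2.50728436e-03, -9.99949236e-01, -9.75906519e-03,
        -9.06901101e-02],
       [-9.89666128e-01, -1.08210790e-03, -1.43386832e-01,
         5.94906482e-01],
       [ 1.43368993e-01,  1.00177278e-02, -9.89618602e-01,
         1.25133652e+00],
       [ 0.00000000e+00,  0.00000000e+00,  0.00000000e+00,
         1.00000000e+00]])}
```

View pics/top0x.png

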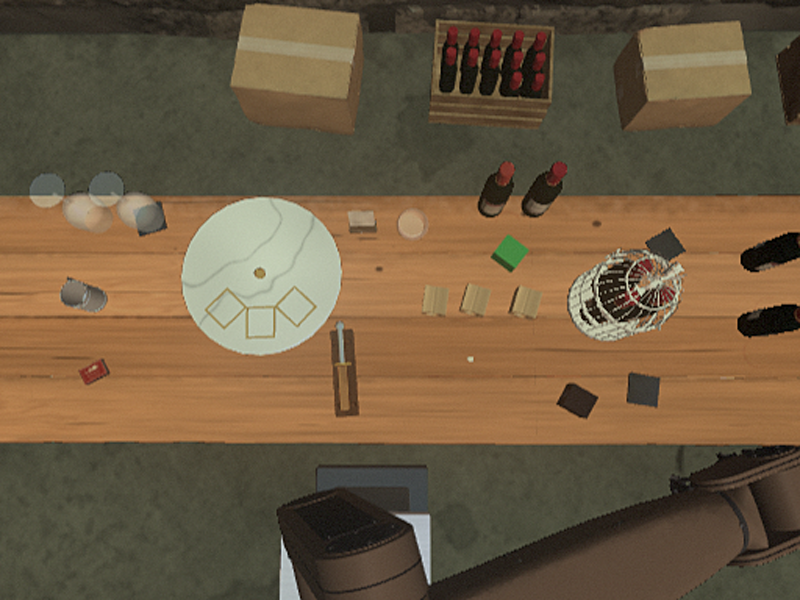

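View pics/scene0.png

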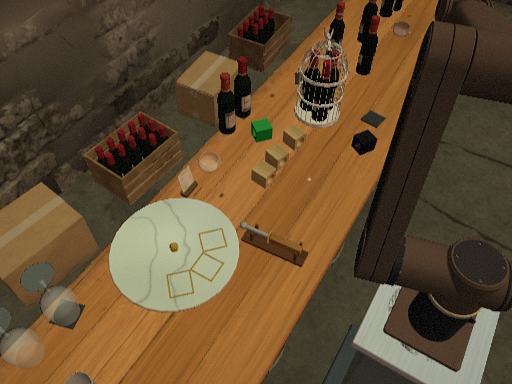

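```bash
cat > h.py <<'E'
import cv2,numpy as np
from scipy.spatial.transform import Rotation as R
from plant import ctrl
def ray(c,uv):
    T=c["camera_from_world"];Rm,t=T[:3,:3],T[:3,3]
    d=Rm.T@np.array([(uv[0]-c["cx"])/c["fx"],(uv[1]-c["cy"])/c["fy"],1]);return -Rm.T@t,d
def onplane(c,uv,z):
    o,d=ray(c,uv);return o+d*(z-o[2])/d[2]
def proj(c,P):
    T=c["camera_from_world"];p=T[:3,:3]@np.asarray(P)+T[:3,3];return np.array([c["fx"]*p[0]/p[2]+c["cx"],c["fy"]*p[1]/p[2]+c["cy"]])
def blobs(im,lo,hi,amin=30):
    m=cv2.inRange(cv2.cvtColor(im,cv2.COLOR_BGR2HSV),lo,hi)
    n,l,s,ce=cv2.connectedComponentsWithStats(m)
    return m,[(i,s[i],ce[i]) for i in range(1,n) if s[i][4]>=amin],l
def yaw():
    s=ctrl.get_state();M=R.from_quat(s["tcp_rot"]).as_matrix();return s["eef_pos"],M
E
python3 - <<'E'
from h import *
b=cv2.imread("pics/top0.png");a=cv2.imread("pics/scene0.png")
A=cv2.resize(b[170:270,205:355],(750,500),interpolation=cv2.INTER_CUBIC)
cv2.imwrite("pics/z1.png",A)
r1=cv2.resize(a[115:195,240:320],(400,400),interpolation=cv2.INTER_CUBIC)
r2=cv2.resize(a[210:310,150:250],(400,400),interpolation=cv2.INTER_CUBIC)
cv2.imwrite("pics/z2.png",np.hstack([r1,r2]))
c=ctrl.calibration("top")
for n,u,v,z in [("r",434,300,.052),("r",475,299,.052),("r",525,302,.052),("guard",344,365,.044),("ball",340,325,.044),("hend",346,411,.044),("knob",260,272,.08),("m",227,308,.06),("m",261,322,.06),("m",295,306,.06),("votive",412,223,.02),("card",362,220,.05)]:
    print(n,onplane(c,(u*.64,v*.64),z).round(3))
p,M=yaw();print(p,M.round(3))
E
```

```text
r [ 0.6   -0.168  0.052]
r [ 0.603 -0.257  0.052]
r [ 0.596 -0.364  0.052]
guard [0.461 0.025 0.044]
ball [0.547 0.035 0.044]
hend [0.364 0.019 0.044]
knob [0.656 0.203 0.08 ]
m [0.581 0.276 0.06 ]
m [0.551 0.202 0.06 ]
m [0.586 0.13  0.06 ]
votive [ 0.781 -0.122  0.02 ]
card [ 0.779 -0.011  0.05 ]
[ 0.27374929 -0.6164063   0.25505919] [[-0.001  0.406 -0.914]
 [ 0.002 -0.914 -0.406]
 [-1.    -0.002 -0.   ]]
```

View pics/z1.png

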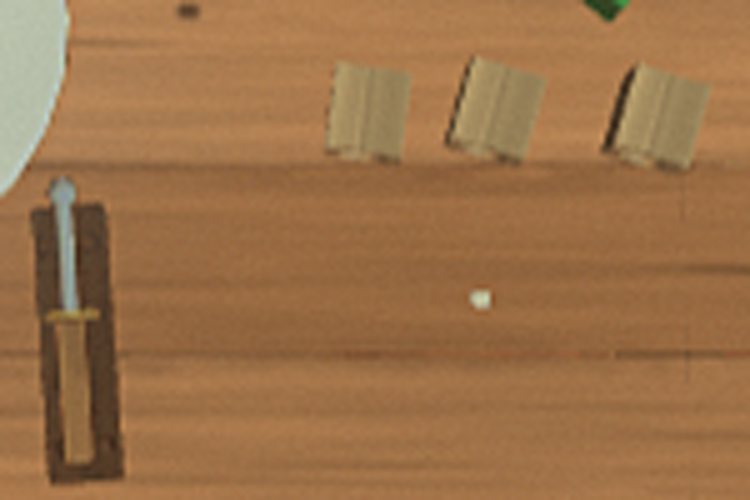

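View pics/z2.png

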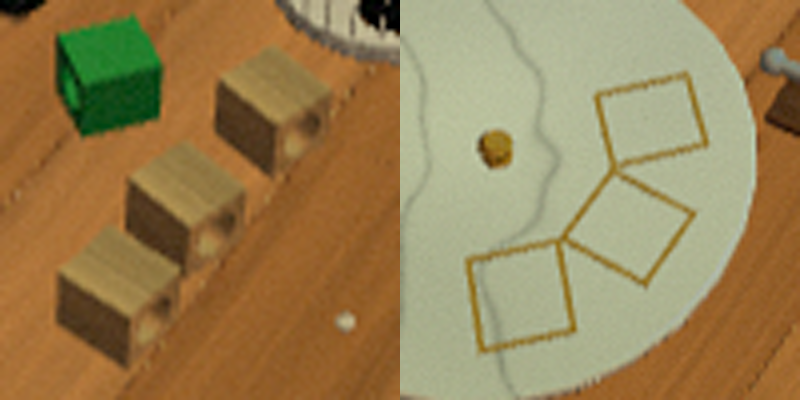

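play_rows(
  targets=[
    {"delta_pos": [0.2, 0.25, 0.04], "delta_rot": [0, 0, 0.4], "claw": 85},
    {"delta_pos": [0.2, 0.25, 0.04], "delta_rot": [0, 0, 0.4], "claw": 85},
    {"delta_pos": [0.2, 0.25, 0.04], "delta_rot": [0, 0, 0.4], "claw": 85},
    {"delta_pos": [0.2, 0.25, 0.04], "delta_rot": [0, 0, 0.4], "claw": 85},
    {"delta_pos": [0.2, 0.25, 0.04], "delta_rot": [0, 0, 0.4], "claw": 85},
    {"delta_pos": [0.2, 0.25, 0.04], "delta_rot": [0, 0, 0.4], "claw": 85},
    {"delta_pos": [0.2, 0.25, 0.04], "delta_rot": [0, 0, 0.4], "claw": 85},
    {"delta_pos": [0.2, 0.25, 0.04], "delta_rot": [0, 0, 0.4], "claw": 85},
    {"delta_pos": [0.2, 0.25, 0.04], "delta_rot": [0, 0, 0.4], "claw": 85},
    {"delta_pos": [0.2, 0.25, 0.04], "delta_rot": [0, 0, 0.4], "claw": 85},
    {"delta_pos": [0.17, 0.64, 0.04], "delta_rot": [0, 0, 0.894], "claw": 85},
    {"delta_pos": [0.17, 0.64, 0.04], "delta_rot": [0, 0, 0.894], "claw": 85},
    {"delta_pos": [0.17, 0.64, 0.04], "delta_rot": [0, 0, 0.894], "claw": 85},
    {"delta_pos": [0.17, 0.64, 0.04], "delta_rot": [0, 0, 0.894], "claw": 85},
    {"delta_pos": [0.17, 0.64, 0.04], "delta_rot": [0, 0, 0.894], "claw": 85},
    {"delta_pos": [0.17, 0.64, 0.04], "delta_rot": [0, 0, 0.894], "claw": 85},
    {"delta_pos": [0.17, 0.64, 0.04], "delta_rot": [0, 0, 0.894], "claw": 85},
    {"delta_pos": [0.17, 0.64, 0.04], "delta_rot": [0, 0, 0.894], "claw": 85},
    {"delta_pos": [0.17, 0.64, 0.04], "delta_rot": [0, 0, 0.894], "claw": 85},
    {"delta_pos": [0.17, 0.64, 0.04], "delta_rot": [0, 0, 0.894], "claw": 85},
  ],
)

```text
time: 1.77
eef_pos: [0.4424, 0.0275, 0.2947]
tcp_rot: [0.075, 0.704, -0.076, 0.703]
contact_force: [0.3, 0.3, -0.8]
opening: 0.997
```

```bash
python3 - <<'E'
from h import *
c=ctrl.calibration("wrist");p,M=yaw();print(p.round(4),M.round(3));print(c["camera_from_world"].round(3),c["fx"],c["cx"],c["cy"])
im=ctrl.read_camera("wrist");cv2.imwrite("pics/w1.png",im)
print(ctrl.get_state()["qpos"].round(2))
E
```

```text
[0.4424 0.0275 0.2947] [[-0.001  0.212  0.977]
 [-0.     0.977 -0.212]
 [-1.    -0.001 -0.001]]
[[ 0.212  0.977 -0.001 -0.121]
 [ 0.924 -0.2    0.326 -0.457]
 [ 0.318 -0.07  -0.945  0.28 ]
 [ 0.     0.     0.     1.   ]] 322.17281688682465 256.0476481068659 187.58146199498321
[-0.17 -0.28  2.07  0.    1.35 -1.53]
```

View pics/w1.png

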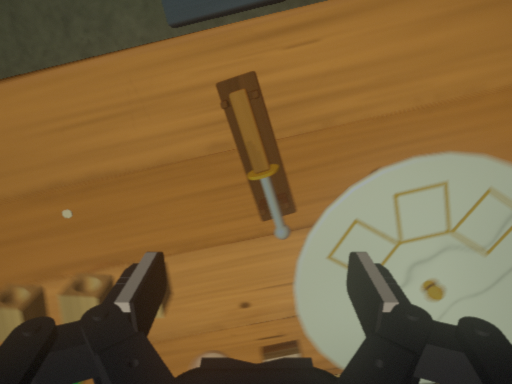

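```bash
python3 - <<'E'
from h import *
c=ctrl.calibration("wrist");im=cv2.imread("pics/w1.png")
hsv=cv2.cvtColor(im,cv2.COLOR_BGR2HSV)
for uv in [(282,233),(272,205),(263,172),(250,130),(240,100),(270,120),(400,200),(395,200),(433,290)]: print(uv,hsv[uv[1],uv[0]])
for n,uv in [("ball",(282,233)),("guard",(263,172)),("hend",(238,90))]: print(n,onplane(c,uv,.044).round(4))
# brass mask within the marble
m=cv2.inRange(hsv,(15,80,60),(32,255,255)); w=cv2.inRange(hsv,(25,0,100),(95,80,255))
w=cv2.morphologyEx(w,cv2.MORPH_CLOSE,np.ones((15,15)))
k,l,s,ce=cv2.connectedComponentsWithStats(w); i=1+np.argmax(s[1:,4]); mm=m&((l==i)*255).astype(np.uint8)
cv2.imwrite("pics/mm.png",np.hstack([mm,w])[:, :]) 
cs,h=cv2.findContours(m,cv2.RETR_CCOMP,cv2.CHAIN_APPROX_NONE)
for k,q in enumerate(cs):
    a=cv2.contourArea(q)
    if a>150 and h[0][k][3]>=0:
        P=np.array([onplane(c,x[0],.06)[:2] for x in q]); r=cv2.minAreaRect((P*1e3).astype(np.float32)); print(a,[np.round(v,1) for v in r],q.mean(0).round())
E
```

```text
(282, 233) [ 64  13 135]
(272, 205) [ 57  17 134]
(263, 172) [ 19 205 127]
(250, 130) [ 18 175 134]
(240, 100) [ 18 175 134]
(270, 120) [ 16 177 131]
(400, 200) [ 39  35 167]
(395, 200) [ 24 103 146]
(433, 290) [ 24 157 138]
ball [0.5495 0.04   0.044 ]
guard [0.4653 0.0324 0.044 ]
hend [0.3679 0.0242 0.044 ]
2276.5 [array([550.3, 208.5]), array([63.4, 58.4]), np.float64(2.3)] [[422. 213.]]
922.0 [array([507.5,  36.1]), array([38.9, 80.8]), np.float64(78.3)] [[274. 205.]]
```

play_rows(
  targets=[
    {"delta_pos": [-0.008, 0.002, -0.05], "delta_rot": [0, 0, 0.04], "claw": 85},
    {"delta_pos": [-0.014, 0.003, -0.09], "delta_rot": [0, 0, 0.07], "claw": 85},
    {"delta_pos": [-0.014, 0.003, -0.09], "delta_rot": [0, 0, 0.0957], "claw": 85},
    {"delta_pos": [-0.014, 0.003, -0.09], "delta_rot": [0, 0, 0.0957], "claw": 85},
    {"delta_pos": [-0.014, 0.003, -0.09], "delta_rot": [0, 0, 0.0957], "claw": 85},
    {"delta_pos": [-0.014, 0.003, -0.09], "delta_rot": [0, 0, 0.0957], "claw": 85},
  ],
)

```text
time: 2.32
eef_pos: [0.4298, 0.0307, 0.2064]
tcp_rot: [-0.032, 0.706, 0.031, 0.707]
contact_force: [0.1, 0.6, 0.5]
opening: 1.0
```

```bash
python3 - <<'E'
from h import *
c=ctrl.calibration("wrist");p,M=yaw();print(p.round(4),M[:,1].round(3))
im=ctrl.read_camera("wrist");cv2.imwrite("pics/w2.png",im)
ct=ctrl.calibration("top");cv2.imwrite("pics/top1.png",ctrl.read_camera("top"))
np.savez("w2.npz",**c)
E
```

```text
[0.4298 0.0307 0.2064] [-0.089  0.996 -0.001]
```

View pics/w2.png

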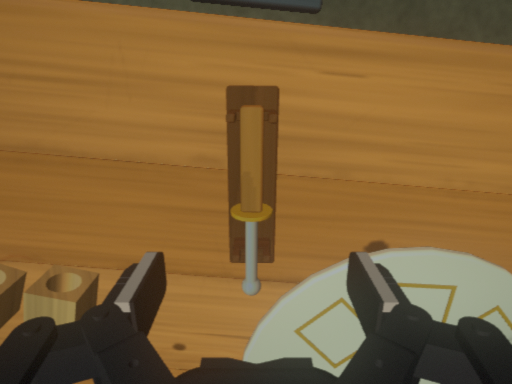

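```bash
python3 - <<'E'
from h import *
c=dict(np.load("w2.npz"))
for n,uv in [("ball",(251.5,287)),("guard",(251.5,213)),("hend",(252,106)),("mid",(252,150))]: print(n,onplane(c,uv,.044).round(4))
for n,uv in [("rest far",(253,263)),("rest near",(253,87))]: print(n,onplane(c,uv,.012).round(4))
E
```

```text
ball [0.5498 0.0377 0.044 ]
guard [0.4669 0.0305 0.044 ]
hend [0.3685 0.0225 0.044 ]
mid [0.4063 0.0258 0.044 ]
rest far [0.5414 0.0382 0.012 ]
rest near [0.3541 0.0218 0.012 ]
```

play_rows(
  targets=[
    {"delta_pos": [-0.0045, -0.0035, -0.04], "delta_rot": [0, 0, 0], "claw": 85},
    {"delta_pos": [-0.0045, -0.0035, -0.08], "delta_rot": [0, 0, 0], "claw": 85},
    {"delta_pos": [-0.0045, -0.0035, -0.11], "delta_rot": [0, 0, 0], "claw": 85},
    {"delta_pos": [-0.0045, -0.0035, -0.135], "delta_rot": [0, 0, 0], "claw": 85},
    {"delta_pos": [-0.0045, -0.0035, -0.15], "delta_rot": [0, 0, 0], "claw": 85},
    {"delta_pos": [-0.0045, -0.0035, -0.1565], "delta_rot": [0, 0, 0], "claw": 85},
    {"delta_pos": [-0.0045, -0.0035, -0.1565], "delta_rot": [0, 0, 0], "claw": 85},
    {"delta_pos": [-0.0045, -0.0035, -0.1565], "delta_rot": [0, 0, 0], "claw": 85},
    {"delta_pos": [-0.0045, -0.0035, -0.1565], "delta_rot": [0, 0, 0], "claw": 85},
  ],
  newtons=20,
)

```text
time: 3.17
eef_pos: [0.4272, 0.0268, 0.0521]
tcp_rot: [-0.032, 0.704, 0.031, 0.709]
contact_force: [-0.1, 0.4, 0.8]
opening: 1.0
```

play_rows(
  targets=[
    {"delta_pos": [0, 0, -0.002], "delta_rot": [0, 0, 0], "claw": 50},
    {"delta_pos": [0, 0, -0.002], "delta_rot": [0, 0, 0], "claw": 35},
    {"delta_pos": [0, 0, -0.002], "delta_rot": [0, 0, 0], "claw": 28},
    {"delta_pos": [0, 0, -0.002], "delta_rot": [0, 0, 0], "claw": 24},
    {"delta_pos": [0, 0, -0.002], "delta_rot": [0, 0, 0], "claw": 10},
    {"delta_pos": [0, 0, -0.002], "delta_rot": [0, 0, 0], "claw": 0},
    {"delta_pos": [0, 0, -0.002], "delta_rot": [0, 0, 0], "claw": 0},
    {"delta_pos": [0, 0, -0.002], "delta_rot": [0, 0, 0], "claw": 0},
    {"delta_pos": [0, 0, -0.002], "delta_rot": [0, 0, 0], "claw": 0},
    {"delta_pos": [0, 0, -0.002], "delta_rot": [0, 0, 0], "claw": 0},
  ],
  newtons=80,
)

```text
time: 4.0
eef_pos: [0.4275, 0.0269, 0.0505]
tcp_rot: [-0.032, 0.704, 0.031, 0.709]
contact_force: [-0.9, 1.0, 6.1]
opening: 0.222
```

```bash
python3 - <<'E'
from h import *
s=ctrl.get_state();p,M=yaw();print(p.round(4),M.round(4),s["opening"],s["contact_force"],s["wrist_torque"],s["time"])
E
```

```text
[0.4275 0.0269 0.0505] [[ 0.0066 -0.0899  0.9959]
 [-0.0012  0.996   0.0899]
 [-1.     -0.0018  0.0065]] 0.22183112496606128 [-0.90966344  1.02770557  6.06254232] [ 0.08313973  0.25366368 -0.07357811] 4.0
```

play_rows(
  targets=[
    {"delta_pos": [0, 0, 0.015], "delta_rot": [0, 0, 0], "claw": 0},
    {"delta_pos": [0, 0, 0.035], "delta_rot": [0, 0, 0], "claw": 0},
    {"delta_pos": [0, 0, 0.07], "delta_rot": [0, 0, 0], "claw": 0},
    {"delta_pos": [0.005, -0.03, 0.1], "delta_rot": [0, 0, -0.01], "claw": 0},
    {"delta_pos": [0.01, -0.07, 0.13], "delta_rot": [0, 0, -0.03], "claw": 0},
    {"delta_pos": [0.02, -0.11, 0.16], "delta_rot": [0, 0, -0.03], "claw": 0},
    {"delta_pos": [0.02, -0.15, 0.18], "delta_rot": [0, 0, -0.03], "claw": 0},
    {"delta_pos": [0.02, -0.19, 0.2], "delta_rot": [0, 0, -0.03], "claw": 0},
    {"delta_pos": [0.02, -0.22, 0.2], "delta_rot": [0, 0, -0.03], "claw": 0},
    {"delta_pos": [0.02, -0.24, 0.2], "delta_rot": [0, 0, -0.03], "claw": 0},
    {"delta_pos": [0.02, -0.24, 0.2], "delta_rot": [0, 0, -0.03], "claw": 0},
    {"delta_pos": [0.02, -0.24, 0.2], "delta_rot": [0, 0, -0.03], "claw": 0},
    {"delta_pos": [0.02, -0.24, 0.2], "delta_rot": [0, 0, -0.03], "claw": 0},
  ],
)

```text
time: 5.08
eef_pos: [0.4468, -0.2125, 0.249]
tcp_rot: [0.002, 0.706, -0.002, 0.709]
contact_force: [0.0, 1.0, -1.8]
opening: 0.225
```

```bash
python3 - <<'E'
from h import *
c=ctrl.calibration("wrist");p,M=yaw();print(p.round(4),M.round(4));T=c["camera_from_world"];print(-T[:3,:3].T@T[:3,3])
np.savez("w3.npz",**c)
im=[ctrl.read_camera(n) for n in("wrist","top","scene")]
for n,i in zip(("wrist3","top3","scene3"),im):cv2.imwrite(f"pics/{n}.png",i)
t=cv2.resize(im[1][130:290,180:400],None,fx=2,fy=2,interpolation=cv2.INTER_CUBIC)
w=cv2.resize(im[0],(440,330)); t=t
cv2.imwrite("pics/c3.png",np.vstack([w[:270],t[:320]]))
E
```

```text
[ 0.4468 -0.2125  0.249 ] [[ 4.2e-03  4.7e-03  1.0e+00]
 [ 2.0e-04  1.0e+00 -4.7e-03]
 [-1.0e+00  2.0e-04  4.2e-03]]
[ 0.36026651 -0.21139722  0.36705415]
```

View pics/c3.png

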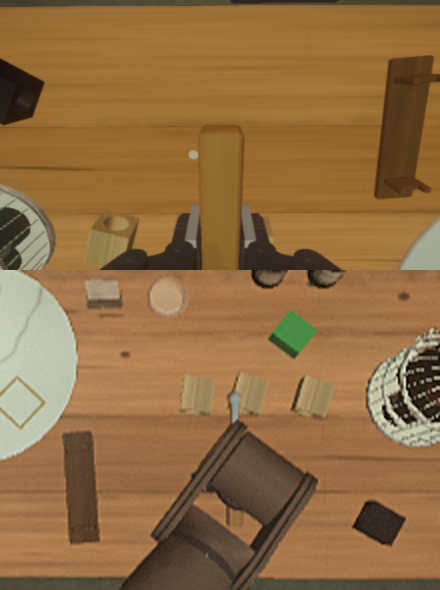

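```bash
python3 - <<'E'
from h import *
t=cv2.imread("pics/top3.png");s=cv2.imread("pics/scene3.png")
def crop(im,u,v,S=26,k=10):
    o=cv2.resize(im[v:v+S,u:u+S],None,fx=k,fy=k,interpolation=cv2.INTER_CUBIC)
    for i in range(0,S,5): cv2.putText(o,str(u+i),(i*k,8),0,.3,(0,0,255));cv2.line(o,(i*k+5,10),(i*k+5,16),(0,0,255));cv2.putText(o,str(v+i),(0,i*k+9),0,.3,(0,0,255));cv2.line(o,(20,i*k+5),(26,i*k+5),(0,0,255))
    return o
ct,cs=ctrl.calibration("top"),ctrl.calibration("scene")
A=[];B=[]
for P in[(.6,-.168,.03),(.603,-.257,.03),(.596,-.364,.03)]:
    a=proj(ct,P).astype(int)-13;b=proj(cs,P).astype(int)-15;A.append(crop(t,*a));B.append(crop(s,*b,30,8)[:, :])
B=[cv2.resize(x,(260,260)) if x.shape[0]!=260 else x for x in B]
cv2.imwrite("pics/z3.png",np.vstack([np.hstack(A),np.hstack(B)]))
E
```

```text
(no output)
```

View pics/z3.png

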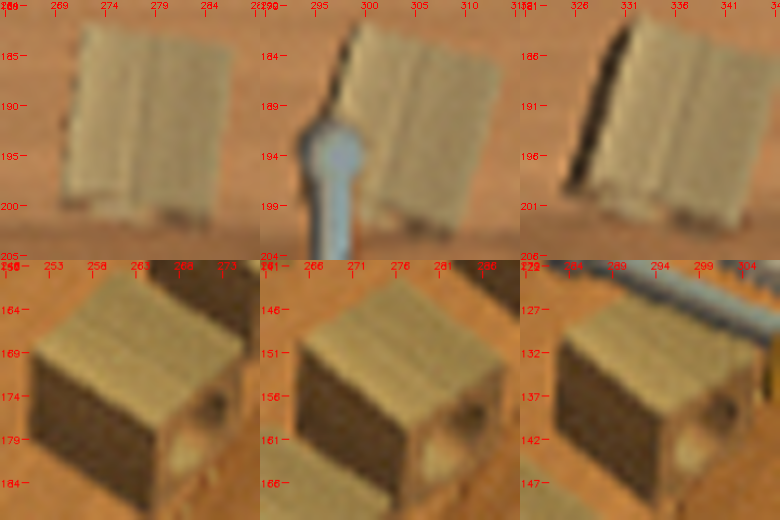

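```bash
cat > fit.py <<'E'
from h import *
def kab(model,pts):
    model=np.array(model,float);pts=np.array(pts,float);a=model-model.mean(0);b=pts-pts.mean(0)
    th=np.arctan2((a[:,0]*b[:,1]-a[:,1]*b[:,0]).sum(),(a*b).sum());Rm=np.array([[np.cos(th),-np.sin(th)],[np.sin(th),np.cos(th)]])
    t=pts.mean(0)-Rm@model.mean(0);return t,th,np.linalg.norm(model@Rm.T+t-pts,axis=1)
MOD=dict(FL=(.029,.026),FR=(.029,-.026),NR=(-.029,-.026),NL=(-.029,.026))
E
python3 - <<'E'
from fit import *
ct,cs=ctrl.calibration("top"),ctrl.calibration("scene")
T={"A":((264,180),dict(FL=(85,25),FR=(232,50),NR=(212,215),NL=(65,193))),"B":((290,179),dict(FL=(102,25),FR=(240,65),NR=(190,225))),"C":((321,181),dict(FL=(115,15),FR=(255,60),NR=(222,222),NL=(75,185)))}
# scene: camera is at +y far side? left corner etc. decided by printing
S={"A":((248,159),dict(l=(35,87),b=(118,12),r=(245,85),f=(157,168))),"B":((261,141),dict(l=(42,85),b=(130,15),r=(243,100),f=(147,168))),"C":((279,122),dict(l=(40,78),r=(237,85),f=(140,155)))}
for k in "ABC":
    o,d=T[k];P={n:onplane(ct,(o[0]+(x-5)/10,o[1]+(y-5)/10),.052)[:2] for n,(x,y) in d.items()}
    c,th,r=kab([MOD[n] for n in P],list(P.values()));print(k,"top",c.round(4),round(th,3),(r*1e3).round(1))
    o,d=S[k];Q={n:onplane(cs,(o[0]+(x/1.0833-4)/8,o[1]+(y/1.0833-4)/8),.052)[:2] for n,(x,y) in d.items()}
    mp=dict(l="FL",b="FR",r="NR",f="NL")
    c,th,r=kab([MOD[mp[n]] for n in Q],list(Q.values()));print(k,"scene",c.round(4),round(th,3),(r*1e3).round(1))
E
```

```text
A top [ 0.602  -0.1703] -0.14 [0.5 1.7 0.6 1.6]
A scene [ 0.6036 -0.1711] -0.133 [2.2 2.4 0.5 0.9]
B top [ 0.6044 -0.2565] -0.319 [2.7 1.3 1.5]
B scene [ 0.6059 -0.258 ] -0.252 [2.2 1.4 1.3 0.7]
C top [ 0.5989 -0.3682] -0.259 [1.8 2.4 0.3 1.4]
C scene [ 0.6021 -0.3695] -0.244 [2.  1.6 2.3]
```

play_rows(
  targets=[
    {"delta_pos": [-0.006, 0.03, -0.03], "delta_rot": [0, 0, -0.02], "claw": 0},
    {"delta_pos": [-0.012, 0.065, -0.065], "delta_rot": [0, 0, -0.042], "claw": 0},
    {"delta_pos": [-0.012, 0.065, -0.1], "delta_rot": [0, 0, -0.042], "claw": 0},
    {"delta_pos": [-0.012, 0.065, -0.135], "delta_rot": [0, 0, -0.042], "claw": 0},
    {"delta_pos": [-0.012, 0.065, -0.165], "delta_rot": [0, 0, -0.042], "claw": 0},
    {"delta_pos": [-0.012, 0.065, -0.19], "delta_rot": [0, 0, -0.042], "claw": 0},
    {"delta_pos": [-0.012, 0.065, -0.207], "delta_rot": [0, 0, -0.042], "claw": 0},
    {"delta_pos": [-0.012, 0.065, -0.217], "delta_rot": [0, 0, -0.042], "claw": 0},
    {"delta_pos": [-0.012, 0.065, -0.217], "delta_rot": [0, 0, -0.042], "claw": 0},
    {"delta_pos": [-0.012, 0.065, -0.217], "delta_rot": [0, 0, -0.042], "claw": 0},
    {"delta_pos": [-0.012, 0.065, -0.217], "delta_rot": [0, 0, -0.042], "claw": 0},
  ],
)

```text
time: 6.15
eef_pos: [0.4364, -0.1471, 0.0339]
tcp_rot: [0.046, 0.703, -0.048, 0.708]
contact_force: [0.7, -0.1, -1.4]
opening: 0.216
```

```bash
python3 - <<'E'
from h import *
ct,cs=ctrl.calibration("top"),ctrl.calibration("scene")
# earlier ball check
u=(290+(75-5)/10,179+(155-5)/10);print("top ball world",onplane(ct,u,.243).round(4),"expected ~",.4468+.123,-.2131)
p,M=yaw();print(p.round(4),M.round(4))
t,s=ctrl.read_camera("top"),ctrl.read_camera("scene");cv2.imwrite("pics/top4.png",t);cv2.imwrite("pics/scene4.png",s)
g=p+.006*M[:,0]; b=g+.123*M[:,2]; print("ball exp",b.round(4),proj(ct,b).round(1),proj(cs,b).round(1))
a=proj(ct,b).astype(int);c=proj(cs,b).astype(int)
print(a-20,c-20)
f=lambda im,q:cv2.resize(im[q[1]-20:q[1]+20,q[0]-20:q[0]+20],(400,400),interpolation=cv2.INTER_CUBIC)
cv2.imwrite("pics/z4.png",np.hstack([f(t,a),f(s,c)]))
E
```

```text
top ball world [ 0.566  -0.2134  0.243 ] expected ~ 0.5698 -0.2131
[ 0.4364 -0.1471  0.0339] [[ 0.0074  0.1335  0.991 ]
 [-0.0028  0.991  -0.1335]
 [-1.     -0.0018  0.0077]]
ball exp [ 0.5583 -0.1635  0.0289] [276.1 205.2] [274.5 180.9]
[256 185] [254 160]
```

View pics/z4.png

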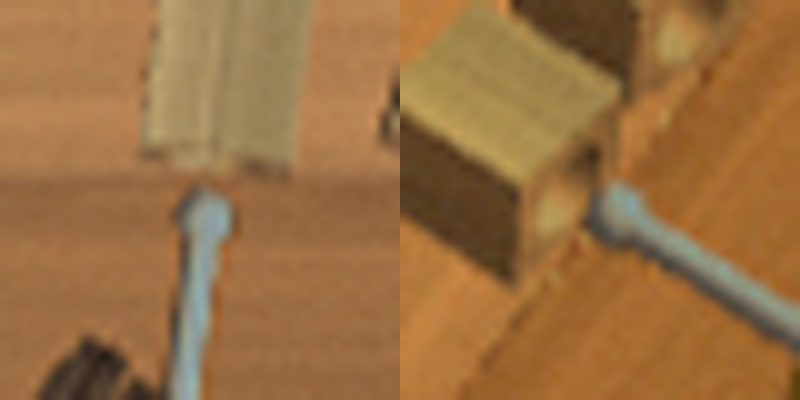

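play_rows(
  targets=[
    {"delta_pos": [0.009, -0.0012, -0.001], "delta_rot": [0, 0, 0], "claw": 0},
    {"delta_pos": [0.018, -0.0024, -0.001], "delta_rot": [0, 0, 0], "claw": 0},
    {"delta_pos": [0.027, -0.0037, -0.001], "delta_rot": [0, 0, 0], "claw": 0},
    {"delta_pos": [0.036, -0.005, -0.001], "delta_rot": [0, 0, 0], "claw": 0},
    {"delta_pos": [0.045, -0.0063, -0.001], "delta_rot": [0, 0, 0], "claw": 0},
    {"delta_pos": [0.054, -0.0076, -0.001], "delta_rot": [0, 0, 0], "claw": 0},
    {"delta_pos": [0.063, -0.009, -0.001], "delta_rot": [0, 0, 0], "claw": 0},
    {"delta_pos": [0.072, -0.0103, -0.001], "delta_rot": [0, 0, 0], "claw": 0},
    {"delta_pos": [0.08, -0.0115, -0.001], "delta_rot": [0, 0, 0], "claw": 0},
    {"delta_pos": [0.088, -0.0127, -0.001], "delta_rot": [0, 0, 0], "claw": 0},
    {"delta_pos": [0.094, -0.0136, -0.001], "delta_rot": [0, 0, 0], "claw": 0},
    {"delta_pos": [0.094, -0.0136, -0.001], "delta_rot": [0, 0, 0], "claw": 0},
    {"delta_pos": [0.094, -0.0136, -0.001], "delta_rot": [0, 0, 0], "claw": 0},
  ],
)

```text
time: 7.33
eef_pos: [0.5306, -0.1609, 0.033]
tcp_rot: [0.046, 0.703, -0.048, 0.708]
contact_force: [-1.2, 0.1, -1.7]
opening: 0.219
```

```bash
python3 - <<'E'
from h import *
ct,cs=ctrl.calibration("top"),ctrl.calibration("scene")
p,M=yaw();print(p.round(4),M.round(4),ctrl.get_state()["contact_force"])
s=ctrl.read_camera("scene");t=ctrl.read_camera("top")
c=proj(cs,(.603,-.17,.03)).astype(int);d=proj(ct,(.603,-.17,.03)).astype(int)
f=lambda im,q:cv2.resize(im[q[1]-20:q[1]+20,q[0]-20:q[0]+20],(400,400),interpolation=cv2.INTER_CUBIC)
cv2.imwrite("pics/z5.png",np.hstack([f(t,d),f(s,c)]))
# marks from initial pictures
for n,cam in(("scene0",cs),("top0",ct)):
    im=cv2.imread(f"pics/{n}.png");h=cv2.cvtColor(im,cv2.COLOR_BGR2HSV)
    for P in[(.58,.276,.06),(.551,.202,.06),(.586,.13,.06)]: print(n,proj(cam,P).round(1))
t0=cv2.imread("pics/top0.png")[175:230,125:210];s0=cv2.imread("pics/scene0.png")[222:302,160:235]
cv2.imwrite("pics/z6.png",np.hstack([cv2.resize(t0,(425,275),interpolation=cv2.INTER_CUBIC),cv2.resize(s0,(375,400),interpolation=cv2.INTER_CUBIC)[:275]]))
E
```

```text
[ 0.5306 -0.1609  0.033 ] [[ 0.0076  0.1337  0.991 ]
 [-0.003   0.991  -0.1337]
 [-1.     -0.002   0.0079]] [-1.24951095  0.12104402 -1.69242451]
scene0 [181.5 282.6]
scene0 [207.7 266. ]
scene0 [212.5 239.9]
top0 [145.4 197.5]
top0 [167.1 206.2]
top0 [188.9 195.8]
```

View pics/z5.png

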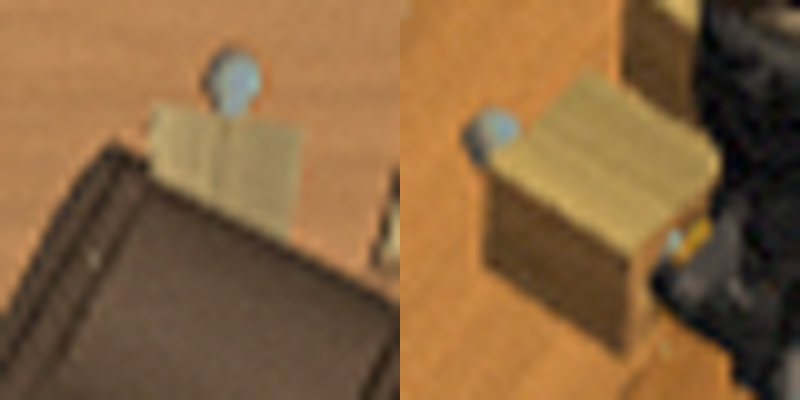

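```bash
python3 - <<'E'
from h import *
for n in("scene","top","w"):
    im=cv2.imread("pics/w1.png" if n=="w" else f"pics/{n}0.png")
    if n=="w": continue
    c=ctrl.calibration(n); k=4
    big=cv2.resize(im,None,fx=k,fy=k,interpolation=cv2.INTER_CUBIC);h=cv2.cvtColor(big,cv2.COLOR_BGR2HSV)
    for thr in(60,75):
        m=((h[...,1]>thr)*255).astype(np.uint8)
        cs,hi=cv2.findContours(m,cv2.RETR_CCOMP,cv2.CHAIN_APPROX_NONE)
        for i,q in enumerate(cs):
            a=cv2.contourArea(q)
            if hi[0][i][3]>=0 and 1500<a<12000:
                P=np.array([onplane(c,((x[0]+.5)/k-.5),.06)[:2] for x in q]);r=cv2.minAreaRect((P*1e3).astype(np.float32))
                if .4<r[0][0]/1e3<.8 and .05<r[0][1]/1e3<.4: print(n,thr,a,np.round(r[0],1),np.round(r[1],1),round(r[2],1))
    sz=10
    kp=proj(c,(.656,.203,.082)).astype(int);y0,x0=kp[1]-sz,kp[0]-sz
    m=(h[y0*k:(y0+2*sz)*k,x0*k:(x0+2*sz)*k,1]>100);ys,xs=np.nonzero(m);print("knob",onplane(c,(x0+(xs.mean()+.5)/k-.5,y0+(ys.mean()+.5)/k-.5),.076).round(4))
E
```

```text
scene 60 6883.0 [583.  279.9] [54.  59.9] 46.2
scene 60 6378.0 [553.4 203.4] [59.4 53.9] 1.5
scene 60 5560.0 [587.7 129. ] [60.  54.5] 48.1
scene 75 7117.5 [583.  279.9] [54.4 61.1] 46.3
scene 75 6591.0 [553.5 203.6] [60.1 54.8] 1.4
scene 75 5758.0 [587.6 129.2] [60.5 55.1] 47.4
knob [0.6545 0.2098 0.076 ]
top 60 4621.5 [552.5 203.9] [63.  54.6] 2.2
top 60 4457.5 [581.9 280.8] [54.8 59.7] 46.0
top 60 4504.0 [586.5 130.3] [62.  54.7] 47.1
top 75 4616.0 [581.9 280.8] [55.8 60.9] 46.0
top 75 4622.5 [586.7 130.5] [62.8 55.7] 46.8
knob [0.6556 0.2061 0.076 ]
```

play_rows(
  targets=[
    {"delta_pos": [0, 0, 0.005], "delta_rot": [0, 0, 0], "claw": 0},
    {"delta_pos": [0, 0, 0.01], "delta_rot": [0, 0, 0], "claw": 0},
    {"delta_pos": [0, 0, 0.014], "delta_rot": [0, 0, 0], "claw": 0},
    {"delta_pos": [0, 0, 0.02], "delta_rot": [0, 0, 0], "claw": 0},
    {"delta_pos": [0, 0, 0.03], "delta_rot": [0, 0, 0], "claw": 0},
    {"delta_pos": [0, 0, 0.045], "delta_rot": [0, 0, 0], "claw": 0},
    {"delta_pos": [0, 0, 0.065], "delta_rot": [0, 0, 0], "claw": 0},
    {"delta_pos": [0, 0, 0.085], "delta_rot": [0, 0, 0], "claw": 0},
    {"delta_pos": [0, 0, 0.105], "delta_rot": [0, 0, 0], "claw": 0},
    {"delta_pos": [0, 0, 0.125], "delta_rot": [0, 0, 0], "claw": 0},
    {"delta_pos": [0, 0.005, 0.145], "delta_rot": [0, 0, 0], "claw": 0},
    {"delta_pos": [0, 0.015, 0.16], "delta_rot": [0, 0, 0], "claw": 0},
    {"delta_pos": [0, 0.03, 0.167], "delta_rot": [0, 0, -0.01], "claw": 0},
    {"delta_pos": [0, 0.055, 0.167], "delta_rot": [0, 0, -0.02], "claw": 0},
    {"delta_pos": [0, 0.08, 0.167], "delta_rot": [0, 0, -0.03], "claw": 0},
    {"delta_pos": [0, 0.105, 0.167], "delta_rot": [0, 0, -0.045], "claw": 0},
    {"delta_pos": [0, 0.13, 0.167], "delta_rot": [0, 0, -0.06], "claw": 0},
    {"delta_pos": [0, 0.15, 0.167], "delta_rot": [0, 0, -0.07], "claw": 0},
    {"delta_pos": [0, 0.165, 0.167], "delta_rot": [0, 0, -0.08], "claw": 0},
    {"delta_pos": [0, 0.175, 0.167], "delta_rot": [0, 0, -0.085], "claw": 0},
  ],
)

```text
time: 9.1
eef_pos: [0.5295, 0.016, 0.2007]
tcp_rot: [0.14, 0.69, -0.142, 0.695]
contact_force: [0.4, -0.4, -2.5]
opening: 0.219
```

play_rows(
  targets=[
    {"delta_pos": [0, 0.015, 0], "delta_rot": [0, 0, -0.006], "claw": 0},
    {"delta_pos": [0, 0.035, 0], "delta_rot": [0, 0, -0.014], "claw": 0},
    {"delta_pos": [0, 0.06, 0], "delta_rot": [0, 0, -0.022], "claw": 0},
    {"delta_pos": [0, 0.085, 0], "delta_rot": [0, 0, -0.03], "claw": 0},
    {"delta_pos": [0, 0.11, 0], "delta_rot": [0, 0, -0.04], "claw": 0},
    {"delta_pos": [0, 0.135, 0], "delta_rot": [0, 0, -0.05], "claw": 0},
    {"delta_pos": [0, 0.16, 0], "delta_rot": [0, 0, -0.06], "claw": 0},
    {"delta_pos": [0, 0.185, 0], "delta_rot": [0, 0, -0.07], "claw": 0},
    {"delta_pos": [0, 0.21, 0], "delta_rot": [0, 0, -0.08], "claw": 0},
    {"delta_pos": [0, 0.235, 0], "delta_rot": [0, 0, -0.09], "claw": 0},
    {"delta_pos": [0, 0.26, 0], "delta_rot": [0, 0, -0.098], "claw": 0},
    {"delta_pos": [0, 0.28, -0.01], "delta_rot": [0, 0, -0.106], "claw": 0},
    {"delta_pos": [0, 0.297, -0.02], "delta_rot": [0, 0, -0.11], "claw": 0},
    {"delta_pos": [0, 0.308, -0.035], "delta_rot": [0, 0, -0.114], "claw": 0},
    {"delta_pos": [0, 0.314, -0.05], "delta_rot": [0, 0, -0.114], "claw": 0},
    {"delta_pos": [0, 0.314, -0.06], "delta_rot": [0, 0, -0.114], "claw": 0},
    {"delta_pos": [0, 0.314, -0.07], "delta_rot": [0, 0, -0.114], "claw": 0},
    {"delta_pos": [0, 0.314, -0.07], "delta_rot": [0, 0, -0.114], "claw": 0},
    {"delta_pos": [0, 0.314, -0.07], "delta_rot": [0, 0, -0.114], "claw": 0},
  ],
)

```text
time: 10.68
eef_pos: [0.5293, 0.329, 0.13]
tcp_rot: [0.26, 0.655, -0.264, 0.659]
contact_force: [-0.5, 0.1, -1.9]
opening: 0.222
```

```bash
cat > look.py <<'E'
import sys
from fit import *
ct,cs=ctrl.calibration("top"),ctrl.calibration("scene")
name=sys.argv[1];P=[float(x) for x in sys.argv[2:5]];S=int(sys.argv[5]) if len(sys.argv)>5 else 20
p,M=yaw();s=ctrl.get_state();print(s["time"],p.round(4),"wanddir",M[:,2].round(4),"yaw",np.arctan2(M[1,2],M[0,2]).round(3),s["contact_force"].round(1))
o=[]
for n,c in(("top",ct),("scene",cs)):
    im=ctrl.read_camera(n);cv2.imwrite(f"pics/{name}_{n}.png",im);q=proj(c,P).astype(int);print(n,"origin",q-S,"scale",400/2/S)
    o.append(cv2.resize(im[q[1]-S:q[1]+S,q[0]-S:q[0]+S],(400,400),interpolation=cv2.INTER_CUBIC))
cv2.imwrite(f"pics/{name}.png",np.hstack(o))
E
python3 look.py l1 .582 .28 .09 25
```

```text
10.6833 [0.5293 0.329  0.13  ] wanddir [ 0.7247 -0.6891  0.007 ] yaw -0.76 [-0.5  0.1 -1.9]
top origin [116 170] scale 8.0
scene origin [153 253] scale 8.0
```

View pics/l1.png

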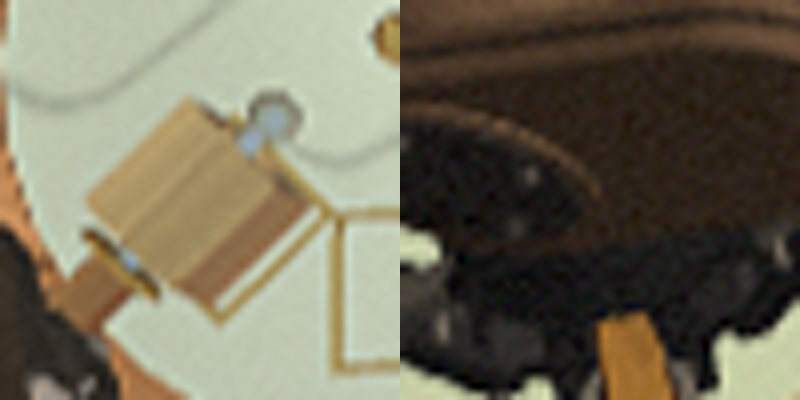

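```bash
python3 - <<'E'
from fit import *
ct=ctrl.calibration("top")
P=[onplane(ct,(116+(x-4)/8,170+(y-4)/8),.139)[:2] for x,y in((193,98),(278,183),(172,290),(88,200))]
print(np.mean(P,0),[ (np.linalg.norm(P[i]-P[(i+1)%4])*1e3).round(1) for i in range(4)])
p,M=yaw();c=np.mean(P,0);g=p+.006*M[:,0];print("along",(c-g[:2])@M[:2,2],"lat",(c-g[:2])@M[:2,1])
E
```

```text
[0.58195037 0.27506935] [np.float64(48.9), np.float64(58.2), np.float64(49.8), np.float64(56.9)]
along 0.07495269728140654 lat -0.0038568682085633327
```

```bash
python3 - <<'E'
from fit import *
ct=ctrl.calibration("top");p,M=yaw();g=p+.006*M[:,0]
for n,x,y,z in(("ball",272,118,.1248),("guard",122,263,.124)):
    w=onplane(ct,(116+(x-4)/8,170+(y-4)/8),z);print(n,w.round(4),"along",((w-g)@M[:,2]).round(4),"lat",((w-g)@M[:,1]).round(4))
h=cv2.cvtColor(cv2.imread("pics/l1_top.png"),cv2.COLOR_BGR2HSV)
k=4;big=cv2.resize(cv2.imread("pics/l1_top.png"),None,fx=k,fy=k,interpolation=cv2.INTER_CUBIC);h=cv2.cvtColor(big,cv2.COLOR_BGR2HSV)
for thr in(60,):
    m=((h[...,1]>thr)*255).astype(np.uint8);cs,hi=cv2.findContours(m,cv2.RETR_CCOMP,cv2.CHAIN_APPROX_NONE)
    for i,q in enumerate(cs):
        a=cv2.contourArea(q)
        if hi[0][i][3]>=0 and 1500<a<12000:
            P=np.array([onplane(ct,((x[0]+.5)/k-.5),.06)[:2] for x in q]);r=cv2.minAreaRect((P*1e3).astype(np.float32));print(a,np.round(r[0],1),np.round(r[1],1),round(r[2],1))
E
```

```text
ball [0.6142 0.2452 0.1248] along 0.1189 lat -0.0033
guard [0.5558 0.3028 0.124 ] along 0.0369 lat -0.0018
3973.5 [ 286.2 -463.3] [ 22.  424.1] 0.2
2092.0 [294.8 164.3] [342.4  10.2] 89.6
5620.0 [ 411.3 -602.8] [64.6 61.8] 81.0
4595.5 [552.5 203.9] [63.  54.6] 2.2
4504.5 [586.3 130.1] [61.4 54.7] 47.1
3203.5 [556.5 373.3] [157.9  38.7] 35.4
6728.0 [606.8 590.1] [104.7  57.6] 71.4
1553.0 [802.1 612.6] [43.  39.2] 43.7
6199.0 [788.  466.5] [83.6 78.9] 17.4
```

play_rows(
  targets=[
    {"delta_pos": [0, 0.0025, -0.006], "delta_rot": [0, 0, 0], "claw": 0},
    {"delta_pos": [0, 0.0025, -0.013], "delta_rot": [0, 0, 0], "claw": 0},
    {"delta_pos": [0, 0.0025, -0.019], "delta_rot": [0, 0, 0], "claw": 0},
    {"delta_pos": [0, 0.0025, -0.023], "delta_rot": [0, 0, 0], "claw": 0},
    {"delta_pos": [0, 0.0025, -0.025], "delta_rot": [0, 0, 0], "claw": 0},
    {"delta_pos": [0, 0.0025, -0.027], "delta_rot": [0, 0, 0], "claw": 0},
    {"delta_pos": [0, 0.0025, -0.029], "delta_rot": [0, 0, 0], "claw": 0},
    {"delta_pos": [0, 0.0025, -0.032], "delta_rot": [0, 0, 0], "claw": 0},
    {"delta_pos": [0, 0.0025, -0.035], "delta_rot": [0, 0, 0], "claw": 0},
    {"delta_pos": [0, 0.0025, -0.0375], "delta_rot": [0, 0, 0], "claw": 0},
    {"delta_pos": [0, 0.0025, -0.0375], "delta_rot": [0, 0, 0], "claw": 0},
    {"delta_pos": [0, 0.0025, -0.0375], "delta_rot": [0, 0, 0], "claw": 0},
  ],
)

```text
time: 11.78
eef_pos: [0.5302, 0.332, 0.0939]
tcp_rot: [0.261, 0.654, -0.263, 0.659]
contact_force: [0.0, -0.9, -0.8]
opening: 0.22
```

```bash
python3 look.py l2 .582 .28 .09 25
```

```text
11.7833 [0.5302 0.332  0.0939] wanddir [ 0.7246 -0.6891  0.0081] yaw -0.76 [ 0.  -0.9 -0.8]
top origin [116 170] scale 8.0
scene origin [153 253] scale 8.0
```

View pics/l2.png

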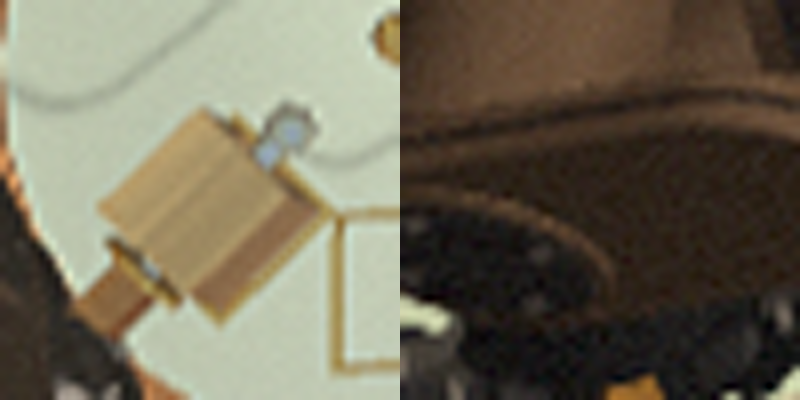

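play_rows(
  targets=[
    {"delta_pos": [0, 0, -0.0015], "delta_rot": [0, 0, 0], "claw": 0},
    {"delta_pos": [-0.0036, 0.0034, -0.002], "delta_rot": [0, 0, 0], "claw": 0},
    {"delta_pos": [-0.0087, 0.0083, -0.002], "delta_rot": [0, 0, 0], "claw": 0},
    {"delta_pos": [-0.0145, 0.0138, -0.002], "delta_rot": [0, 0, 0], "claw": 0},
    {"delta_pos": [-0.0217, 0.0207, -0.002], "delta_rot": [0, 0, 0], "claw": 0},
    {"delta_pos": [-0.029, 0.0276, -0.002], "delta_rot": [0, 0, 0], "claw": 0},
    {"delta_pos": [-0.0362, 0.0345, -0.002], "delta_rot": [0, 0, 0], "claw": 0},
    {"delta_pos": [-0.0435, 0.0413, -0.002], "delta_rot": [0, 0, 0], "claw": 0},
    {"delta_pos": [-0.0507, 0.0482, -0.002], "delta_rot": [0, 0, 0], "claw": 0},
    {"delta_pos": [-0.058, 0.0551, -0.002], "delta_rot": [0, 0, 0], "claw": 0},
    {"delta_pos": [-0.0652, 0.062, -0.002], "delta_rot": [0, 0, 0], "claw": 0},
    {"delta_pos": [-0.0725, 0.0689, -0.002], "delta_rot": [0, 0, 0], "claw": 0},
    {"delta_pos": [-0.0797, 0.0758, -0.002], "delta_rot": [0, 0, 0], "claw": 0},
    {"delta_pos": [-0.0833, 0.0792, -0.002], "delta_rot": [0, 0, 0], "claw": 0},
    {"delta_pos": [-0.0833, 0.0792, 0.02], "delta_rot": [0, 0, 0], "claw": 0},
    {"delta_pos": [-0.0833, 0.0792, 0.055], "delta_rot": [0, 0, 0], "claw": 0},
    {"delta_pos": [-0.0833, 0.0792, 0.09], "delta_rot": [0, 0, 0], "claw": 0},
    {"delta_pos": [-0.0833, 0.0792, 0.12], "delta_rot": [0, 0, 0], "claw": 0},
    {"delta_pos": [-0.0833, 0.0792, 0.12], "delta_rot": [0, 0, 0], "claw": 0},
  ],
)

```text
time: 13.47
eef_pos: [0.4503, 0.4137, 0.2232]
tcp_rot: [0.266, 0.651, -0.259, 0.662]
contact_force: [1.4, 1.1, -0.2]
opening: 0.223
```

```bash
cat > rot.py <<'E'
import sys
from h import *
def need(y):
    p,M=yaw();W=np.array([[0,-np.sin(y),np.cos(y)],[0,np.cos(y),np.sin(y)],[-1,0,0]])
    return p.round(4),(R.from_matrix(W@M.T).as_rotvec()/np.pi).round(4)
if __name__=="__main__": print(*need(float(sys.argv[1])))
E
python3 rot.py -.27; python3 - <<'E'
from h import *
for n in("top","scene"):
    a=cv2.imread(f"pics/{n}3.png");b=ctrl.read_camera(n);cv2.imwrite(f"pics/{n}5.png",b);c=ctrl.calibration(n)
    for P in[(.605,-.2575,.03),(.6,-.369,.03),(.582,.28,.08)]:
        q=proj(c,P).astype(int);s=np.s_[q[1]-14:q[1]+14,q[0]-14:q[0]+14];print(n,P,np.abs(a[s].astype(int)-b[s]).mean().round(1))
E
```

```text
[0.4503 0.4137 0.2232] [-0.0023  0.0057  0.156 ]
top (0.605, -0.2575, 0.03) 6.1
top (0.6, -0.369, 0.03) 3.2
top (0.582, 0.28, 0.08) 28.7
scene (0.605, -0.2575, 0.03) 8.7
scene (0.6, -0.369, 0.03) 13.8
scene (0.582, 0.28, 0.08) 89.8
```

play_rows(
  targets=[
    {"delta_pos": [0, -0.03, 0], "delta_rot": [-0.0023, 0.0057, 0.01], "claw": 0},
    {"delta_pos": [0, -0.07, 0], "delta_rot": [-0.0023, 0.0057, 0.02], "claw": 0},
    {"delta_pos": [0, -0.11, 0], "delta_rot": [-0.0023, 0.0057, 0.035], "claw": 0},
    {"delta_pos": [0, -0.15, 0], "delta_rot": [-0.0023, 0.0057, 0.05], "claw": 0},
    {"delta_pos": [0, -0.19, 0], "delta_rot": [-0.0023, 0.0057, 0.065], "claw": 0},
    {"delta_pos": [0, -0.23, 0], "delta_rot": [-0.0023, 0.0057, 0.08], "claw": 0},
    {"delta_pos": [0, -0.27, 0], "delta_rot": [-0.0023, 0.0057, 0.095], "claw": 0},
    {"delta_pos": [0, -0.31, 0], "delta_rot": [-0.0023, 0.0057, 0.11], "claw": 0},
    {"delta_pos": [0, -0.35, 0], "delta_rot": [-0.0023, 0.0057, 0.12], "claw": 0},
    {"delta_pos": [0, -0.39, 0], "delta_rot": [-0.0023, 0.0057, 0.13], "claw": 0},
    {"delta_pos": [0, -0.43, 0], "delta_rot": [-0.0023, 0.0057, 0.14], "claw": 0},
    {"delta_pos": [0, -0.47, 0], "delta_rot": [-0.0023, 0.0057, 0.15], "claw": 0},
    {"delta_pos": [0, -0.51, 0], "delta_rot": [-0.0023, 0.0057, 0.156], "claw": 0},
    {"delta_pos": [0, -0.55, 0], "delta_rot": [-0.0023, 0.0057, 0.156], "claw": 0},
    {"delta_pos": [-0.005, -0.585, 0], "delta_rot": [-0.0023, 0.0057, 0.156], "claw": 0},
    {"delta_pos": [-0.007, -0.61, 0], "delta_rot": [-0.0023, 0.0057, 0.156], "claw": 0},
    {"delta_pos": [-0.007, -0.626, 0], "delta_rot": [-0.0023, 0.0057, 0.156], "claw": 0},
    {"delta_pos": [-0.007, -0.626, -0.01], "delta_rot": [-0.0023, 0.0057, 0.156], "claw": 0},
    {"delta_pos": [-0.007, -0.626, -0.02], "delta_rot": [-0.0023, 0.0057, 0.156], "claw": 0},
    {"delta_pos": [-0.007, -0.626, -0.02], "delta_rot": [-0.0023, 0.0057, 0.156], "claw": 0},
  ],
)

```text
time: 15.23
eef_pos: [0.4386, -0.2119, 0.1916]
tcp_rot: [0.093, 0.705, -0.097, 0.697]
contact_force: [-1.3, -0.2, -1.6]
opening: 0.22
```

```bash
python3 rot.py -.27; python3 - <<'E'
from h import *
im={n:ctrl.read_camera(n) for n in("top","scene")}
for n in im:
    a=cv2.imread(f"pics/{n}0.png");b=im[n];cv2.imwrite(f"pics/{n}6.png",b);c=ctrl.calibration(n)
    for P in[(.605,-.2575,.03),(.6,-.369,.03),(.582,.28,.08),(.553,.204,.06),(.587,.13,.06)]:
        q=proj(c,P).astype(int);s=np.s_[q[1]-14:q[1]+14,q[0]-14:q[0]+14];print(n,P,np.abs(a[s].astype(int)-b[s]).mean().round(1))
    # outline + stuff
    k=4;big=cv2.resize(b,None,fx=k,fy=k,interpolation=cv2.INTER_CUBIC);h=cv2.cvtColor(big,cv2.COLOR_BGR2HSV)
    m=((h[...,1]>60)*255).astype(np.uint8);cs,hi=cv2.findContours(m,cv2.RETR_CCOMP,cv2.CHAIN_APPROX_NONE)
    for i,q in enumerate(cs):
        if hi[0][i][3]>=0 and 1500<cv2.contourArea(q)<12000:
            P=np.array([onplane(c,((x[0]+.5)/k-.5),.06)[:2] for x in q]);r=cv2.minAreaRect((P*1e3).astype(np.float32))
            if 400<r[0][0]<800 and 50<r[0][1]<400: print("mark",np.round(r[0],1),np.round(r[1],1),round(r[2],1))
f=lambda n,P,S,w:cv2.resize((lambda q:im[n][q[1]-S:q[1]+S,q[0]-S:q[0]+S])(proj(ctrl.calibration(n),P).astype(int)),(w,w),interpolation=cv2.INTER_CUBIC)
A=np.hstack([f("top",(.582,.28,.09),20,300),f("scene",(.582,.28,.09),30,300)]);B=np.hstack([f("top",(.603,-.31,.03),30,300),f("scene",(.603,-.31,.03),35,300)])
for P in[(.582,.28,.09),(.603,-.31,.03)]: print(*[proj(ctrl.calibration(n),P).astype(int) for n in("top","scene")])
cv2.imwrite("pics/z7.png",np.vstack([A,B]))
E
```

```text
[ 0.4386 -0.2119  0.1916] [ 0.0012 -0.0038  0.    ]
top (0.605, -0.2575, 0.03) 5.4
top (0.6, -0.369, 0.03) 3.6
top (0.582, 0.28, 0.08) 25.3
top (0.553, 0.204, 0.06) 6.8
top (0.587, 0.13, 0.06) 4.9
mark [552.5 203.9] [63.  54.6] 2.2
mark [586.4 130.4] [61.4 55.2] 47.7
scene (0.605, -0.2575, 0.03) 8.7
scene (0.6, -0.369, 0.03) 11.3
scene (0.582, 0.28, 0.08) 37.7
scene (0.553, 0.204, 0.06) 11.8
scene (0.587, 0.13, 0.06) 11.7
mark [553.4 203.5] [59.4 53.6] 1.5
mark [587.6 129.1] [60.  54.5] 47.8
[141 195] [178 278]
[318 192] [284 146]
```

View pics/z7.png

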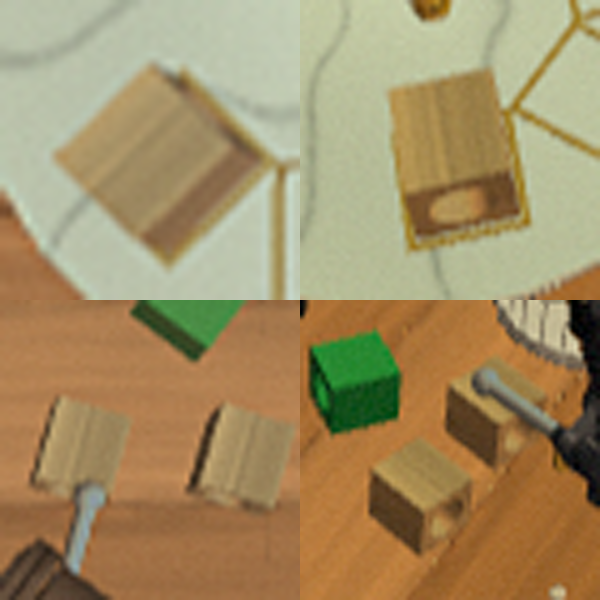

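play_rows(
  targets=[
    {"delta_pos": [0.004, -0.001, -0.03], "delta_rot": [0.0012, -0.0038, 0], "claw": 0},
    {"delta_pos": [0.004, -0.001, -0.065], "delta_rot": [0.0012, -0.0038, 0], "claw": 0},
    {"delta_pos": [0.004, -0.001, -0.1], "delta_rot": [0.0012, -0.0038, 0], "claw": 0},
    {"delta_pos": [0.004, -0.001, -0.13], "delta_rot": [0.0012, -0.0038, 0], "claw": 0},
    {"delta_pos": [0.004, -0.001, -0.15], "delta_rot": [0.0012, -0.0038, 0], "claw": 0},
    {"delta_pos": [0.004, -0.001, -0.159], "delta_rot": [0.0012, -0.0038, 0], "claw": 0},
    {"delta_pos": [0.004, -0.001, -0.159], "delta_rot": [0.0012, -0.0038, 0], "claw": 0},
    {"delta_pos": [0.004, -0.001, -0.159], "delta_rot": [0.0012, -0.0038, 0], "claw": 0},
  ],
)

```text
time: 16.0
eef_pos: [0.4445, -0.213, 0.0357]
tcp_rot: [0.093, 0.699, -0.095, 0.702]
contact_force: [-0.0, -0.2, -0.9]
opening: 0.226
```

```bash
cat > ins.py <<'E'
import sys
from rot import *
# ring x y yaw -> lateral offset of the wand line at ring centre, and delta to insert to wand x=37 (grip at -36)
x,y,t=map(float,sys.argv[1:4]);p,M=yaw();d=np.array([np.cos(t),np.sin(t)])
g=p[:2]+.006*M[:2,0];w=M[:2,2]/np.linalg.norm(M[:2,2]);r=np.array([x,y])-g
print("pos",p.round(4),"wand",M[:,2].round(4),"ball gap along",(r@w-29e-3-.131).round(4),"lat at ring",(r@M[:2,1]).round(4))
print("delta to inserted",(np.array([x,y])-.073*d-p[:2]).round(4),"rotfix",need(t)[1])
E
python3 ins.py .605 -.2575 -.27
python3 - <<'E'
from h import *
p,M=yaw();b=p+.006*M[:,0]+.121*M[:,2]
for n in("top","scene"):
    c=ctrl.calibration(n);im=ctrl.read_camera(n);cv2.imwrite(f"pics/{n}7.png",im);q=proj(c,b);o=q.astype(int)-8
    h=cv2.cvtColor(cv2.resize(im[o[1]:o[1]+17,o[0]:o[0]+17],None,fx=4,fy=4,interpolation=cv2.INTER_CUBIC),cv2.COLOR_BGR2HSV)
    m=(((h[...,0]>70)&(h[...,0]<125)&(h[...,2]>90)&(h[...,1]>15))*255).astype(np.uint8)
    dt=cv2.distanceTransform(m,cv2.DIST_L2,5);i=np.unravel_index(dt.argmax(),dt.shape);print(n,"exp",q.round(1),"seen",o[0]+i[1]/4,o[1]+i[0]/4,dt.max()/4)
E
```

```text
pos [ 0.4445 -0.213   0.0357] wand [ 0.9644 -0.2645  0.0045] ball gap along 0.0065 lat at ring -0.0004
delta to inserted [ 0.0901 -0.025 ] rotfix [ 0.001   0.0012 -0.0007]
top exp [300.  204.3] seen 301.5 205.5 1.049225
scene exp [286.4 163.6] seen 288.5 162.75 0.7
```

play_rows(
  targets=[
    {"delta_pos": [0, 0, -0.004], "delta_rot": [0.001, 0.001, 0], "claw": 0},
    {"delta_pos": [0, 0, -0.004], "delta_rot": [0.001, 0.001, 0], "claw": 0},
    {"delta_pos": [0.009, -0.0025, -0.004], "delta_rot": [0.001, 0.001, 0], "claw": 0},
    {"delta_pos": [0.018, -0.005, -0.004], "delta_rot": [0.001, 0.001, 0], "claw": 0},
    {"delta_pos": [0.027, -0.0075, -0.004], "delta_rot": [0.001, 0.001, 0], "claw": 0},
    {"delta_pos": [0.036, -0.01, -0.004], "delta_rot": [0.001, 0.001, 0], "claw": 0},
    {"delta_pos": [0.045, -0.0125, -0.004], "delta_rot": [0.001, 0.001, 0], "claw": 0},
    {"delta_pos": [0.054, -0.015, -0.004], "delta_rot": [0.001, 0.001, 0], "claw": 0},
    {"delta_pos": [0.063, -0.0175, -0.004], "delta_rot": [0.001, 0.001, 0], "claw": 0},
    {"delta_pos": [0.072, -0.02, -0.004], "delta_rot": [0.001, 0.001, 0], "claw": 0},
    {"delta_pos": [0.081, -0.0225, -0.004], "delta_rot": [0.001, 0.001, 0], "claw": 0},
    {"delta_pos": [0.09, -0.025, -0.004], "delta_rot": [0.001, 0.001, 0], "claw": 0},
    {"delta_pos": [0.09, -0.025, -0.004], "delta_rot": [0.001, 0.001, 0], "claw": 0},
    {"delta_pos": [0.09, -0.025, -0.004], "delta_rot": [0.001, 0.001, 0], "claw": 0},
  ],
)

```text
time: 17.27
eef_pos: [0.5358, -0.2391, 0.033]
tcp_rot: [0.094, 0.7, -0.095, 0.702]
contact_force: [-0.2, 0.1, -0.6]
opening: 0.22
```

```bash
python3 look.py b1 .605 -.2575 .03 20;python3 ins.py .605 -.2575 -.27
```

```text
17.2667 [ 0.5358 -0.2391  0.033 ] wanddir [ 0.9643 -0.2646  0.0036] yaw -0.268 [-0.2  0.1 -0.6]
top origin [283 171] scale 10.0
scene origin [256 135] scale 10.0
pos [ 0.5349 -0.2387  0.0328] wand [ 0.9643 -0.2649  0.0026] ball gap along -0.0875 lat at ring 0.0004
delta to inserted [-0.0003  0.0007] rotfix [ 0.0005  0.0007 -0.0006]
```

View pics/b1.png

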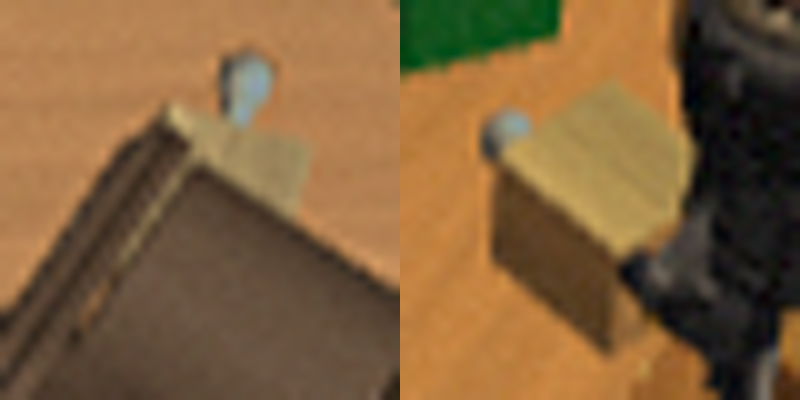

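play_rows(
  targets=[
    {"delta_pos": [0, 0, 0.005], "delta_rot": [0.0005, 0.0007, 0], "claw": 0},
    {"delta_pos": [0, 0, 0.01], "delta_rot": [0.0005, 0.0007, 0], "claw": 0},
    {"delta_pos": [0, 0, 0.014], "delta_rot": [0.0005, 0.0007, 0], "claw": 0},
    {"delta_pos": [0, 0, 0.02], "delta_rot": [0.0005, 0.0007, 0], "claw": 0},
    {"delta_pos": [0, 0, 0.03], "delta_rot": [0.0005, 0.0007, 0], "claw": 0},
    {"delta_pos": [0, 0, 0.045], "delta_rot": [0.0005, 0.0007, 0], "claw": 0},
    {"delta_pos": [0, 0, 0.065], "delta_rot": [0.0005, 0.0007, 0], "claw": 0},
    {"delta_pos": [0, 0, 0.085], "delta_rot": [0.0005, 0.0007, 0], "claw": 0},
    {"delta_pos": [0, 0, 0.105], "delta_rot": [0.0005, 0.0007, 0], "claw": 0},
    {"delta_pos": [0, 0, 0.125], "delta_rot": [0.0005, 0.0007, 0], "claw": 0},
    {"delta_pos": [0, 0.005, 0.145], "delta_rot": [0.0005, 0.0007, 0], "claw": 0},
    {"delta_pos": [-0.003, 0.015, 0.16], "delta_rot": [0.0005, 0.0007, 0.005], "claw": 0},
    {"delta_pos": [-0.006, 0.03, 0.167], "delta_rot": [0.0005, 0.0007, 0.01], "claw": 0},
    {"delta_pos": [-0.009, 0.055, 0.167], "delta_rot": [0.0005, 0.0007, 0.015], "claw": 0},
    {"delta_pos": [-0.012, 0.08, 0.167], "delta_rot": [0.0005, 0.0007, 0.02], "claw": 0},
    {"delta_pos": [-0.015, 0.105, 0.167], "delta_rot": [0.0005, 0.0007, 0.025], "claw": 0},
    {"delta_pos": [-0.018, 0.13, 0.167], "delta_rot": [0.0005, 0.0007, 0.03], "claw": 0},
    {"delta_pos": [-0.02, 0.15, 0.167], "delta_rot": [0.0005, 0.0007, 0.035], "claw": 0},
    {"delta_pos": [-0.022, 0.165, 0.167], "delta_rot": [0.0005, 0.0007, 0.038], "claw": 0},
    {"delta_pos": [-0.024, 0.175, 0.167], "delta_rot": [0.0005, 0.0007, 0.04], "claw": 0},
  ],
)

```text
time: 19.03
eef_pos: [0.5105, -0.0621, 0.2005]
tcp_rot: [0.05, 0.705, -0.05, 0.706]
contact_force: [-0.3, -0.2, -2.0]
opening: 0.217
```

```bash
python3 rot.py .03
```

```text
[ 0.5105 -0.0621  0.2005] [-0.0001  0.0002  0.0543]
```

play_rows(
  targets=[
    {"delta_pos": [-0.002, 0.012, 0], "delta_rot": [0, 0, 0.004], "claw": 0},
    {"delta_pos": [-0.004, 0.03, 0], "delta_rot": [0, 0, 0.008], "claw": 0},
    {"delta_pos": [-0.006, 0.055, 0], "delta_rot": [0, 0, 0.013], "claw": 0},
    {"delta_pos": [-0.009, 0.08, 0], "delta_rot": [0, 0, 0.018], "claw": 0},
    {"delta_pos": [-0.012, 0.105, 0], "delta_rot": [0, 0, 0.023], "claw": 0},
    {"delta_pos": [-0.015, 0.13, 0], "delta_rot": [0, 0, 0.028], "claw": 0},
    {"delta_pos": [-0.018, 0.155, 0], "delta_rot": [0, 0, 0.033], "claw": 0},
    {"delta_pos": [-0.021, 0.18, 0], "delta_rot": [0, 0, 0.038], "claw": 0},
    {"delta_pos": [-0.024, 0.205, 0], "delta_rot": [0, 0, 0.043], "claw": 0},
    {"delta_pos": [-0.027, 0.227, -0.005], "delta_rot": [0, 0, 0.048], "claw": 0},
    {"delta_pos": [-0.029, 0.245, -0.015], "delta_rot": [0, 0, 0.052], "claw": 0},
    {"delta_pos": [-0.031, 0.257, -0.03], "delta_rot": [0, 0, 0.0543], "claw": 0},
    {"delta_pos": [-0.0315, 0.265, -0.045], "delta_rot": [0, 0, 0.0543], "claw": 0},
    {"delta_pos": [-0.0315, 0.265, -0.06], "delta_rot": [0, 0, 0.0543], "claw": 0},
    {"delta_pos": [-0.0315, 0.265, -0.07], "delta_rot": [0, 0, 0.0543], "claw": 0},
    {"delta_pos": [-0.0315, 0.265, -0.07], "delta_rot": [0, 0, 0.0543], "claw": 0},
    {"delta_pos": [-0.0315, 0.265, -0.07], "delta_rot": [0, 0, 0.0543], "claw": 0},
  ],
)

```text
time: 20.45
eef_pos: [0.4788, 0.2026, 0.1303]
tcp_rot: [-0.01, 0.707, 0.01, 0.707]
contact_force: [1.0, -0.2, -1.6]
opening: 0.218
```

```bash
python3 look.py m1 .553 .204 .11 25; cat > pale.py <<'E'
# pale-oak blob in the top picture near a point; top face centre on plane z
import sys
from fit import *
f,x,y,z=sys.argv[1],*map(float,sys.argv[2:5]);ct=ctrl.calibration("top");im=cv2.imread(f);k=4
q=proj(ct,(x,y,z)).astype(int);o=q-16
b=cv2.resize(im[o[1]:o[1]+33,o[0]:o[0]+33],None,fx=k,fy=k,interpolation=cv2.INTER_CUBIC);h=cv2.cvtColor(b,cv2.COLOR_BGR2HSV)
v=h[16*k+2,16*k+2].astype(int);print("hsv mid",v)
m=((abs(h[...,0].astype(int)-v[0])<5)&(abs(h[...,1].astype(int)-v[1])<40)&(abs(h[...,2].astype(int)-v[2])<32)).astype(np.uint8)*255
m=cv2.morphologyEx(m,cv2.MORPH_OPEN,np.ones((17,17)));n,l,s,ce=cv2.connectedComponentsWithStats(m)
i=l[16*k+2,16*k+2];c=max(cv2.findContours((l==i).astype(np.uint8),0,1)[0],key=cv2.contourArea)
P=np.array([onplane(ct,o+(w[0]+.5)/k-.5,z)[:2] for w in c]);r=cv2.minAreaRect((P*1e3).astype(np.float32));print(np.round(r[0],1),np.round(r[1],1),round(r[2],1))
E
python3 pale.py pics/m1_top.png .553 .204 .139; python3 pale.py pics/top6.png .582 .28 .112
```

```text
20.45 [0.4788 0.2026 0.1303] wanddir [ 9.996e-01  2.940e-02 -2.000e-04] yaw 0.029 [ 1.  -0.2 -1.6]
top origin [137 178] scale 8.0
scene origin [180 231] scale 8.0
hsv mid [ 21  98 153]
[551.  200.5] [58.1 44.1] 2.0
hsv mid [ 21 100 155]
[583.1 277.6] [53.4 62.7] 46.7
```

```bash
python3 - <<'E'
from h import *
ct=ctrl.calibration("top");im=cv2.imread("pics/m1_top.png")
for x in(.54,.565):
    q=proj(ct,(x,.204,.139));v=int(round(q[1]));h=cv2.cvtColor(im[v:v+1],cv2.COLOR_BGR2HSV)[0]
    print(x,[(u,round(float(onplane(ct,(u,v),.139)[1]),3),*map(int,h[u])) for u in range(int(q[0])-13,int(q[0])+14)])
E
```

```text
0.54 [(147, 0.246, 18, 65, 59), (148, 0.243, 13, 65, 63), (149, 0.24, 17, 74, 62), (150, 0.236, 16, 80, 73), (151, 0.233, 16, 64, 68), (152, 0.23, 28, 61, 50), (153, 0.227, 17, 81, 82), (154, 0.224, 20, 72, 81), (155, 0.221, 14, 64, 68), (156, 0.218, 19, 76, 70), (157, 0.214, 17, 72, 71), (158, 0.211, 18, 46, 55), (159, 0.208, 21, 68, 60), (160, 0.205, 20, 100, 145), (161, 0.202, 20, 102, 170), (162, 0.199, 21, 101, 162), (163, 0.196, 20, 95, 158), (164, 0.193, 21, 97, 157), (165, 0.189, 21, 97, 157), (166, 0.186, 20, 98, 158), (167, 0.183, 21, 95, 163), (168, 0.18, 21, 97, 174), (169, 0.177, 16, 111, 115), (170, 0.174, 15, 111, 117), (171, 0.171, 15, 116, 117), (172, 0.167, 15, 110, 123), (173, 0.164, 55, 22, 221)]
0.565 [(147, 0.247, 16, 114, 147), (148, 0.244, 15, 114, 134), (149, 0.241, 15, 118, 138), (150, 0.238, 15, 123, 139), (151, 0.234, 14, 118, 138), (152, 0.231, 16, 116, 152), (153, 0.228, 22, 99, 188), (154, 0.225, 21, 103, 186), (155, 0.222, 19, 101, 179), (156, 0.219, 20, 103, 171), (157, 0.215, 20, 101, 167), (158, 0.212, 20, 99, 170), (159, 0.209, 20, 102, 172), (160, 0.206, 19, 98, 153), (161, 0.203, 20, 101, 166), (162, 0.2, 20, 98, 167), (163, 0.197, 20, 100, 163), (164, 0.193, 20, 93, 159), (165, 0.19, 21, 97, 152), (166, 0.187, 20, 96, 159), (167, 0.184, 20, 95, 161), (168, 0.181, 21, 96, 175), (169, 0.178, 16, 111, 131), (170, 0.175, 15, 108, 116), (171, 0.171, 16, 109, 119), (172, 0.168, 14, 113, 122), (173, 0.165, 34, 32, 191)]
```

play_rows(
  targets=[
    {"delta_pos": [0.001, 0, -0.006], "delta_rot": [0, 0, 0], "claw": 0},
    {"delta_pos": [0.001, 0, -0.013], "delta_rot": [0, 0, 0], "claw": 0},
    {"delta_pos": [0.001, 0, -0.019], "delta_rot": [0, 0, 0], "claw": 0},
    {"delta_pos": [0.001, 0, -0.023], "delta_rot": [0, 0, 0], "claw": 0},
    {"delta_pos": [0.001, 0, -0.025], "delta_rot": [0, 0, 0], "claw": 0},
    {"delta_pos": [0.001, 0, -0.027], "delta_rot": [0, 0, 0], "claw": 0},
    {"delta_pos": [0.001, 0, -0.029], "delta_rot": [0, 0, 0], "claw": 0},
    {"delta_pos": [0.001, 0, -0.032], "delta_rot": [0, 0, 0], "claw": 0},
    {"delta_pos": [0.001, 0, -0.035], "delta_rot": [0, 0, 0], "claw": 0},
    {"delta_pos": [0.001, 0, -0.039], "delta_rot": [0, 0, 0], "claw": 0},
    {"delta_pos": [0.001, 0, -0.039], "delta_rot": [0, 0, 0], "claw": 0},
    {"delta_pos": [0.001, 0, -0.039], "delta_rot": [0, 0, 0], "claw": 0},
  ],
)

```text
time: 21.55
eef_pos: [0.4806, 0.2027, 0.0924]
tcp_rot: [-0.01, 0.706, 0.011, 0.708]
contact_force: [-1.1, -0.2, -1.7]
opening: 0.22
```

```bash
python3 rot.py .03; python3 look.py m2 .553 .204 .11 25;python3 pale.py pics/m2_top.png .558 .200 .112
```

```text
[0.4806 0.2027 0.0924] [-0.0002  0.0007  0.0002]
21.55 [0.4806 0.2027 0.0924] wanddir [0.9996 0.0293 0.0021] yaw 0.029 [-1.1 -0.2 -1.7]
top origin [137 178] scale 8.0
scene origin [180 231] scale 8.0
hsv mid [ 21  98 166]
[552.2 204.9] [55.7 53.5] 0.1
```

play_rows(
  targets=[
    {"delta_pos": [0, 0, 0], "delta_rot": [0, 0, 0], "claw": 0},
    {"delta_pos": [-0.005, -0.0001, 0], "delta_rot": [0, 0, 0], "claw": 0},
    {"delta_pos": [-0.012, -0.0003, 0], "delta_rot": [0, 0, 0], "claw": 0},
    {"delta_pos": [-0.02, -0.0006, 0], "delta_rot": [0, 0, 0], "claw": 0},
    {"delta_pos": [-0.03, -0.0009, 0], "delta_rot": [0, 0, 0], "claw": 0},
    {"delta_pos": [-0.04, -0.0012, 0], "delta_rot": [0, 0, 0], "claw": 0},
    {"delta_pos": [-0.05, -0.0015, 0], "delta_rot": [0, 0, 0], "claw": 0},
    {"delta_pos": [-0.06, -0.0018, 0], "delta_rot": [0, 0, 0], "claw": 0},
    {"delta_pos": [-0.07, -0.002, 0], "delta_rot": [0, 0, 0], "claw": 0},
    {"delta_pos": [-0.08, -0.0023, 0], "delta_rot": [0, 0, 0], "claw": 0},
    {"delta_pos": [-0.09, -0.0026, 0], "delta_rot": [0, 0, 0], "claw": 0},
    {"delta_pos": [-0.097, -0.0028, 0], "delta_rot": [0, 0, 0], "claw": 0},
    {"delta_pos": [-0.097, -0.0028, 0], "delta_rot": [0, 0, 0], "claw": 0},
    {"delta_pos": [-0.097, -0.0028, 0.01], "delta_rot": [0, 0, 0], "claw": 0},
    {"delta_pos": [-0.097, -0.0028, 0.03], "delta_rot": [0, 0, 0], "claw": 0},
    {"delta_pos": [-0.097, -0.0028, 0.06], "delta_rot": [0, 0, 0], "claw": 0},
    {"delta_pos": [-0.097, -0.0028, 0.09], "delta_rot": [0, 0, 0], "claw": 0},
    {"delta_pos": [-0.097, -0.0028, 0.115], "delta_rot": [0, 0, 0], "claw": 0},
    {"delta_pos": [-0.097, -0.0028, 0.115], "delta_rot": [0, 0, 0], "claw": 0},
  ],
)

```text
time: 23.23
eef_pos: [0.388, 0.2009, 0.2153]
tcp_rot: [-0.009, 0.701, 0.012, 0.713]
contact_force: [1.5, -0.2, -0.2]
opening: 0.221
```

```bash
python3 rot.py -.25; python3 look.py m3 .553 .204 .11 25;python3 pale.py pics/m3_top.png .558 .200 .112;python3 pale.py pics/m3_top.png .582 .28 .112;python3 - <<'E'
from h import *
for n in("top","scene"):
    a=cv2.imread(f"pics/{n}0.png");b=cv2.imread(f"pics/m3_{n}.png");c=ctrl.calibration(n);q=proj(c,(.6,-.369,.03)).astype(int);s=np.s_[q[1]-14:q[1]+14,q[0]-14:q[0]+14];print(n,np.abs(a[s].astype(int)-b[s]).mean().round(1))
E
```

```text
[0.388  0.2009 0.2153] [-0.0006  0.0053 -0.0888]
23.2333 [0.388  0.2009 0.2153] wanddir [0.9994 0.0291 0.0164] yaw 0.029 [ 1.5 -0.2 -0.2]
top origin [137 178] scale 8.0
scene origin [180 231] scale 8.0
hsv mid [ 20  97 161]
[547.8 204.4] [66.2 52.4] 2.0
hsv mid [ 20  99 155]
[583.1 276. ] [55.7 64.9] 46.7
top 4.0
scene 4.5
```

play_rows(
  targets=[
    {"delta_pos": [0.015, -0.02, 0], "delta_rot": [-0.0006, 0.0053, -0.005], "claw": 0},
    {"delta_pos": [0.03, -0.045, 0], "delta_rot": [-0.0006, 0.0053, -0.01], "claw": 0},
    {"delta_pos": [0.045, -0.075, 0], "delta_rot": [-0.0006, 0.0053, -0.015], "claw": 0},
    {"delta_pos": [0.055, -0.11, 0], "delta_rot": [-0.0006, 0.0053, -0.02], "claw": 0},
    {"delta_pos": [0.06, -0.15, 0], "delta_rot": [-0.0006, 0.0053, -0.025], "claw": 0},
    {"delta_pos": [0.065, -0.19, 0], "delta_rot": [-0.0006, 0.0053, -0.03], "claw": 0},
    {"delta_pos": [0.065, -0.23, 0], "delta_rot": [-0.0006, 0.0053, -0.04], "claw": 0},
    {"delta_pos": [0.065, -0.27, 0], "delta_rot": [-0.0006, 0.0053, -0.05], "claw": 0},
    {"delta_pos": [0.065, -0.31, 0], "delta_rot": [-0.0006, 0.0053, -0.06], "claw": 0},
    {"delta_pos": [0.062, -0.35, 0], "delta_rot": [-0.0006, 0.0053, -0.07], "claw": 0},
    {"delta_pos": [0.06, -0.39, 0], "delta_rot": [-0.0006, 0.0053, -0.08], "claw": 0},
    {"delta_pos": [0.057, -0.43, 0], "delta_rot": [-0.0006, 0.0053, -0.0888], "claw": 0},
    {"delta_pos": [0.053, -0.47, 0], "delta_rot": [-0.0006, 0.0053, -0.0888], "claw": 0},
    {"delta_pos": [0.05, -0.505, 0], "delta_rot": [-0.0006, 0.0053, -0.0888], "claw": 0},
    {"delta_pos": [0.05, -0.5285, -0.02], "delta_rot": [-0.0006, 0.0053, -0.0888], "claw": 0},
    {"delta_pos": [0.05, -0.5285, -0.05], "delta_rot": [-0.0006, 0.0053, -0.0888], "claw": 0},
    {"delta_pos": [0.05, -0.5285, -0.08], "delta_rot": [-0.0006, 0.0053, -0.0888], "claw": 0},
    {"delta_pos": [0.05, -0.5285, -0.11], "delta_rot": [-0.0006, 0.0053, -0.0888], "claw": 0},
    {"delta_pos": [0.05, -0.5285, -0.135], "delta_rot": [-0.0006, 0.0053, -0.0888], "claw": 0},
    {"delta_pos": [0.05, -0.5285, -0.14], "delta_rot": [-0.0006, 0.0053, -0.0888], "claw": 0},
  ],
)

```text
time: 25.0
eef_pos: [0.4313, -0.3247, 0.0624]
tcp_rot: [0.091, 0.709, -0.085, 0.694]
contact_force: [-0.5, 1.0, -1.7]
opening: 0.216
```

```bash
python3 ins.py .6005 -.369 -.25; python3 look.py c1 .59 -.365 .03 20; python3 pale.py pics/c1_top.png .6 -.369 .052;python3 pale.py pics/top0.png .6 -.369 .052
```

```text
pos [ 0.4313 -0.3247  0.0624] wand [ 0.9686 -0.2477 -0.0211] ball gap along 0.015 lat at ring -0.001
delta to inserted [ 0.0985 -0.0262] rotfix [-0.0033 -0.0061  0.0001]
25.0 [ 0.4313 -0.3247  0.0624] wanddir [ 0.9686 -0.2477 -0.0211] yaw -0.25 [-0.5  1.  -1.7]
top origin [315 176] scale 10.0
scene origin [276 117] scale 10.0
hsv mid [ 20 106 154]
[ 594.9 -369.9] [49.  66.5] 74.7
hsv mid [ 19 110 148]
[ 594.2 -370.2] [49.7 71.5] 74.1
```

play_rows(
  targets=[
    {"delta_pos": [0, 0, -0.01], "delta_rot": [-0.0033, -0.0061, 0], "claw": 0},
    {"delta_pos": [0, 0, -0.02], "delta_rot": [-0.0033, -0.0061, 0], "claw": 0},
    {"delta_pos": [0, 0, -0.031], "delta_rot": [-0.0033, -0.0061, 0], "claw": 0},
    {"delta_pos": [0, 0, -0.031], "delta_rot": [-0.0033, -0.0061, 0], "claw": 0},
    {"delta_pos": [0, 0, -0.031], "delta_rot": [-0.0033, -0.0061, 0], "claw": 0},
    {"delta_pos": [0, 0, -0.031], "delta_rot": [-0.0033, -0.0061, 0], "claw": 0},
  ],
)

```text
time: 25.6
eef_pos: [0.4339, -0.3271, 0.0363]
tcp_rot: [0.086, 0.699, -0.09, 0.704]
contact_force: [-0.3, 0.9, -0.5]
opening: 0.222
```

```bash
python3 ins.py .6005 -.369 -.25;python3 look.py c2 .59 -.365 .03 20; 
```

```text
pos [ 0.4339 -0.3271  0.0363] wand [ 0.9689 -0.2474  0.0068] ball gap along 0.0117 lat at ring 0.0007
delta to inserted [ 0.0959 -0.0238] rotfix [0.0019 0.0018 0.    ]
25.6 [ 0.4339 -0.3271  0.0363] wanddir [ 0.9689 -0.2474  0.0068] yaw -0.25 [-0.3  0.9 -0.5]
top origin [315 176] scale 10.0
scene origin [276 117] scale 10.0
```

View pics/c2.png

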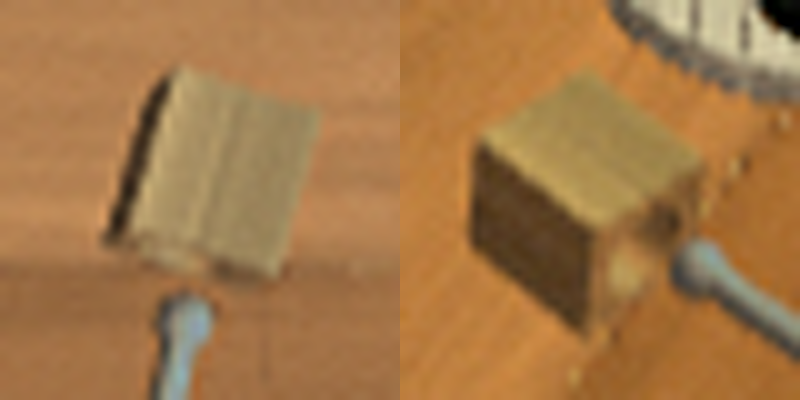

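play_rows(
  targets=[
    {"delta_pos": [0, 0, -0.0045], "delta_rot": [0.001, 0.001, 0], "claw": 0},
    {"delta_pos": [0, 0, -0.0045], "delta_rot": [0.001, 0.001, 0], "claw": 0},
    {"delta_pos": [0.0096, -0.0024, -0.0045], "delta_rot": [0.001, 0.001, 0], "claw": 0},
    {"delta_pos": [0.0192, -0.0048, -0.0045], "delta_rot": [0.001, 0.001, 0], "claw": 0},
    {"delta_pos": [0.0288, -0.0072, -0.0045], "delta_rot": [0.001, 0.001, 0], "claw": 0},
    {"delta_pos": [0.0384, -0.0096, -0.0045], "delta_rot": [0.001, 0.001, 0], "claw": 0},
    {"delta_pos": [0.048, -0.012, -0.0045], "delta_rot": [0.001, 0.001, 0], "claw": 0},
    {"delta_pos": [0.0576, -0.0144, -0.0045], "delta_rot": [0.001, 0.001, 0], "claw": 0},
    {"delta_pos": [0.0672, -0.0168, -0.0045], "delta_rot": [0.001, 0.001, 0], "claw": 0},
    {"delta_pos": [0.0768, -0.0192, -0.0045], "delta_rot": [0.001, 0.001, 0], "claw": 0},
    {"delta_pos": [0.0864, -0.0216, -0.0045], "delta_rot": [0.001, 0.001, 0], "claw": 0},
    {"delta_pos": [0.096, -0.024, -0.0045], "delta_rot": [0.001, 0.001, 0], "claw": 0},
    {"delta_pos": [0.096, -0.024, -0.0045], "delta_rot": [0.001, 0.001, 0], "claw": 0},
    {"delta_pos": [0.096, -0.024, -0.0045], "delta_rot": [0.001, 0.001, 0], "claw": 0},
  ],
)

```text
time: 26.87
eef_pos: [0.5305, -0.3514, 0.032]
tcp_rot: [0.087, 0.701, -0.089, 0.703]
contact_force: [0.0, 0.1, -1.3]
opening: 0.212
```

```bash
python3 ins.py .6005 -.369 -.25;python3 look.py c3b .6 -.365 .03 20;python3 - <<'E'
from h import *
p,M=yaw();g=p+.006*M[:,0]
for n in("top","scene"):
    c=ctrl.calibration(n);im=cv2.imread(f"pics/c3b_{n}.png");h=cv2.cvtColor(im,cv2.COLOR_BGR2HSV)
    for d in(.095,.121):
        q=proj(c,g+d*M[:,2]).round().astype(int);print(n,d,q,h[q[1]-1:q[1]+2,q[0]-1:q[0]+2].reshape(-1,3).mean(0).round())
E
```

```text
pos [ 0.5305 -0.3514  0.032 ] wand [ 0.969  -0.2469  0.0034] ball gap along -0.0878 lat at ring 0.0002
delta to inserted [-0.0007  0.0004] rotfix [ 0.001   0.0009 -0.0002]
26.8667 [ 0.5305 -0.3514  0.032 ] wanddir [ 0.969  -0.2469  0.0034] yaw -0.249 [ 0.   0.1 -1.3]
top origin [314 173] scale 10.0
scene origin [273 116] scale 10.0
top 0.095 [337 187] [ 15. 106.  86.]
top 0.121 [339 180] [ 54.  33. 153.]
scene 0.095 [289 133] [ 20. 136. 180.]
scene 0.121 [284 129] [ 34.  70. 152.]
```

play_rows(
  targets=[
    {"delta_pos": [0, 0, 0.005], "delta_rot": [0.001, 0.0009, 0], "claw": 0},
    {"delta_pos": [0, 0, 0.01], "delta_rot": [0.001, 0.0009, 0], "claw": 0},
    {"delta_pos": [0, 0, 0.014], "delta_rot": [0.001, 0.0009, 0], "claw": 0},
    {"delta_pos": [0, 0, 0.02], "delta_rot": [0.001, 0.0009, 0], "claw": 0},
    {"delta_pos": [0, 0, 0.03], "delta_rot": [0.001, 0.0009, 0], "claw": 0},
    {"delta_pos": [0, 0, 0.045], "delta_rot": [0.001, 0.0009, 0], "claw": 0},
    {"delta_pos": [0, 0, 0.065], "delta_rot": [0.001, 0.0009, 0], "claw": 0},
    {"delta_pos": [0, 0, 0.085], "delta_rot": [0.001, 0.0009, 0], "claw": 0},
    {"delta_pos": [0, 0, 0.105], "delta_rot": [0.001, 0.0009, 0], "claw": 0},
    {"delta_pos": [0, 0, 0.125], "delta_rot": [0.001, 0.0009, 0], "claw": 0},
    {"delta_pos": [0, 0.005, 0.145], "delta_rot": [0.001, 0.0009, 0.005], "claw": 0},
    {"delta_pos": [0, 0.015, 0.16], "delta_rot": [0.001, 0.0009, 0.015], "claw": 0},
    {"delta_pos": [0, 0.03, 0.168], "delta_rot": [0.001, 0.0009, 0.03], "claw": 0},
    {"delta_pos": [0, 0.055, 0.168], "delta_rot": [0.001, 0.0009, 0.045], "claw": 0},
    {"delta_pos": [0, 0.08, 0.168], "delta_rot": [0.001, 0.0009, 0.06], "claw": 0},
    {"delta_pos": [0, 0.105, 0.168], "delta_rot": [0.001, 0.0009, 0.08], "claw": 0},
    {"delta_pos": [0, 0.13, 0.168], "delta_rot": [0.001, 0.0009, 0.1], "claw": 0},
    {"delta_pos": [0, 0.15, 0.168], "delta_rot": [0.001, 0.0009, 0.115], "claw": 0},
    {"delta_pos": [0, 0.165, 0.168], "delta_rot": [0.001, 0.0009, 0.125], "claw": 0},
    {"delta_pos": [0, 0.175, 0.168], "delta_rot": [0.001, 0.0009, 0.13], "claw": 0},
  ],
)

```text
time: 28.63
eef_pos: [0.5297, -0.1745, 0.2009]
tcp_rot: [-0.057, 0.705, 0.057, 0.705]
contact_force: [0.2, -0.4, -2.7]
opening: 0.219
```

```bash
python3 rot.py .815
```

```text
[ 0.5297 -0.1745  0.2009] [-2.000e-04  2.000e-04  2.083e-01]
```

play_rows(
  targets=[
    {"delta_pos": [0, 0.012, 0], "delta_rot": [0, 0, 0.01], "claw": 0},
    {"delta_pos": [0, 0.03, 0], "delta_rot": [0, 0, 0.025], "claw": 0},
    {"delta_pos": [0, 0.055, 0], "delta_rot": [0, 0, 0.045], "claw": 0},
    {"delta_pos": [0, 0.08, 0], "delta_rot": [0, 0, 0.065], "claw": 0},
    {"delta_pos": [0, 0.105, 0], "delta_rot": [0, 0, 0.085], "claw": 0},
    {"delta_pos": [0, 0.13, 0], "delta_rot": [0, 0, 0.105], "claw": 0},
    {"delta_pos": [0.002, 0.155, 0], "delta_rot": [0, 0, 0.125], "claw": 0},
    {"delta_pos": [0.004, 0.18, 0], "delta_rot": [0, 0, 0.145], "claw": 0},
    {"delta_pos": [0.006, 0.2, 0], "delta_rot": [0, 0, 0.165], "claw": 0},
    {"delta_pos": [0.0065, 0.218, 0], "delta_rot": [0, 0, 0.18], "claw": 0},
    {"delta_pos": [0.0065, 0.234, 0], "delta_rot": [0, 0, 0.195], "claw": 0},
    {"delta_pos": [0.0065, 0.244, -0.005], "delta_rot": [0, 0, 0.205], "claw": 0},
    {"delta_pos": [0.0065, 0.2505, -0.015], "delta_rot": [0, 0, 0.2083], "claw": 0},
    {"delta_pos": [0.0065, 0.2505, -0.03], "delta_rot": [0, 0, 0.2083], "claw": 0},
    {"delta_pos": [0.0065, 0.2505, -0.045], "delta_rot": [0, 0, 0.2083], "claw": 0},
    {"delta_pos": [0.0065, 0.2505, -0.06], "delta_rot": [0, 0, 0.2083], "claw": 0},
    {"delta_pos": [0.0065, 0.2505, -0.071], "delta_rot": [0, 0, 0.2083], "claw": 0},
    {"delta_pos": [0.0065, 0.2505, -0.071], "delta_rot": [0, 0, 0.2083], "claw": 0},
    {"delta_pos": [0.0065, 0.2505, -0.071], "delta_rot": [0, 0, 0.2083], "claw": 0},
  ],
)

```text
time: 30.22
eef_pos: [0.5356, 0.0756, 0.1288]
tcp_rot: [-0.28, 0.65, 0.281, 0.649]
contact_force: [-0.3, 0.4, -1.1]
opening: 0.217
```

```bash
python3 rot.py .815;python3 look.py r1 .587 .13 .11 25; python3 pale.py pics/r1_top.png .587 .13 .139
```

```text
[0.5356 0.0756 0.1288] [-0.0002 -0.0006  0.0002]
30.2167 [0.5356 0.0756 0.1288] wanddir [ 0.6863  0.7274 -0.0009] yaw 0.814 [-0.3  0.4 -1.1]
top origin [161 168] scale 8.0
scene origin [186 204] scale 8.0
hsv mid [14 73 94]
[567.  129.9] [ 63.3 103. ] 0.1
```

play_rows(
  targets=[
    {"delta_pos": [0.0005, 0.0005, -0.006], "delta_rot": [0, 0, 0], "claw": 0},
    {"delta_pos": [0.0005, 0.0005, -0.012], "delta_rot": [0, 0, 0], "claw": 0},
    {"delta_pos": [0.0005, 0.0005, -0.018], "delta_rot": [0, 0, 0], "claw": 0},
    {"delta_pos": [0.0005, 0.0005, -0.021], "delta_rot": [0, 0, 0], "claw": 0},
    {"delta_pos": [0.0005, 0.0005, -0.023], "delta_rot": [0, 0, 0], "claw": 0},
    {"delta_pos": [0.0005, 0.0005, -0.025], "delta_rot": [0, 0, 0], "claw": 0},
    {"delta_pos": [0.0005, 0.0005, -0.027], "delta_rot": [0, 0, 0], "claw": 0},
    {"delta_pos": [0.0005, 0.0005, -0.03], "delta_rot": [0, 0, 0], "claw": 0},
    {"delta_pos": [0.0005, 0.0005, -0.034], "delta_rot": [0, 0, 0], "claw": 0},
    {"delta_pos": [0.0005, 0.0005, -0.0375], "delta_rot": [0, 0, 0], "claw": 0},
    {"delta_pos": [0.0005, 0.0005, -0.0375], "delta_rot": [0, 0, 0], "claw": 0},
    {"delta_pos": [0.0005, 0.0005, -0.0375], "delta_rot": [0, 0, 0], "claw": 0},
  ],
)

```text
time: 31.32
eef_pos: [0.5372, 0.0762, 0.0929]
tcp_rot: [-0.28, 0.649, 0.28, 0.65]
contact_force: [-0.6, 0.8, -1.2]
opening: 0.22
```

```bash
python3 rot.py .815;python3 look.py r2 .587 .13 .09 25; sed 's/"top"/"scene"/' pale.py > pales.py; python3 pales.py pics/r2_scene.png .587 .13 .112;python3 pales.py pics/r2_scene.png .553 .2037 .112;python3 pales.py pics/r2_scene.png .582 .28 .112
```

```text
[0.5372 0.0762 0.0929] [-0.0002  0.0004  0.0001]
31.3167 [0.5372 0.0762 0.0929] wanddir [0.6861 0.7275 0.0013] yaw 0.815 [-0.6  0.8 -1.2]
top origin [162 169] scale 8.0
scene origin [186 208] scale 8.0
hsv mid [ 19 133 161]
[586.2 131.4] [57.9 53.3] 42.8
hsv mid [ 20 140 157]
[552.  202.7] [60.8 56.1] 3.5
hsv mid [ 22 135 153]
[582.7 279.4] [56.3 58.3] 45.7
```

play_rows(
  targets=[
    {"delta_pos": [0, 0, -0.001], "delta_rot": [0, 0, 0], "claw": 0},
    {"delta_pos": [-0.0034, -0.0036, -0.001], "delta_rot": [0, 0, 0], "claw": 0},
    {"delta_pos": [-0.0082, -0.0087, -0.001], "delta_rot": [0, 0, 0], "claw": 0},
    {"delta_pos": [-0.0137, -0.0146, -0.001], "delta_rot": [0, 0, 0], "claw": 0},
    {"delta_pos": [-0.0206, -0.0218, -0.001], "delta_rot": [0, 0, 0], "claw": 0},
    {"delta_pos": [-0.0274, -0.0291, -0.001], "delta_rot": [0, 0, 0], "claw": 0},
    {"delta_pos": [-0.0343, -0.0364, -0.001], "delta_rot": [0, 0, 0], "claw": 0},
    {"delta_pos": [-0.0412, -0.0437, -0.001], "delta_rot": [0, 0, 0], "claw": 0},
    {"delta_pos": [-0.048, -0.0509, -0.001], "delta_rot": [0, 0, 0], "claw": 0},
    {"delta_pos": [-0.0549, -0.0582, -0.001], "delta_rot": [0, 0, 0], "claw": 0},
    {"delta_pos": [-0.0617, -0.0655, -0.001], "delta_rot": [0, 0, 0], "claw": 0},
    {"delta_pos": [-0.0686, -0.0728, -0.001], "delta_rot": [0, 0, 0], "claw": 0},
    {"delta_pos": [-0.0755, -0.08, -0.001], "delta_rot": [0, 0, 0], "claw": 0},
    {"delta_pos": [-0.0789, -0.0837, -0.001], "delta_rot": [0, 0, 0], "claw": 0},
    {"delta_pos": [-0.0789, -0.0837, 0.01], "delta_rot": [0, 0, 0], "claw": 0},
    {"delta_pos": [-0.0789, -0.0837, 0.03], "delta_rot": [0, 0, 0], "claw": 0},
    {"delta_pos": [-0.0789, -0.0837, 0.05], "delta_rot": [0, 0, 0], "claw": 0},
    {"delta_pos": [-0.0789, -0.0837, 0.06], "delta_rot": [0, 0, 0], "claw": 0},
    {"delta_pos": [-0.0789, -0.0837, 0.06], "delta_rot": [0, 0, 0], "claw": 0},
  ],
)

```text
time: 33.0
eef_pos: [0.4609, -0.0079, 0.1569]
tcp_rot: [-0.282, 0.646, 0.279, 0.652]
contact_force: [0.3, 0.6, -1.2]
opening: 0.22
```

```bash
python3 rot.py .09; python3 look.py r3 .587 .13 .09 25;  for a in ".587 .13" ".553 .2037" ".582 .28"; do python3 pales.py pics/r3_scene.png $a .112; done
```

```text
[ 0.4609 -0.0079  0.1569] [ 0.0014  0.0027 -0.2308]
33.0 [ 0.4609 -0.0079  0.1569] wanddir [0.6859 0.7277 0.0056] yaw 0.815 [ 0.3  0.6 -1.2]
top origin [162 169] scale 8.0
scene origin [186 208] scale 8.0
hsv mid [ 20 138 150]
[585.9 131.3] [58.1 53.2] 43.0
hsv mid [ 20 135 149]
[551.9 203.2] [61.  57.2] 2.2
hsv mid [ 20 141 148]
[582.  279.5] [55.8 58.9] 45.2
```

play_rows(
  targets=[
    {"delta_pos": [0, 0.01, 0.02], "delta_rot": [0.0014, 0.0006, -0.03], "claw": 0},
    {"delta_pos": [0, 0.02, 0.03], "delta_rot": [0.0014, 0.0006, -0.065], "claw": 0},
    {"delta_pos": [-0.005, 0.03, 0.03], "delta_rot": [0.0014, 0.0006, -0.1], "claw": 0},
    {"delta_pos": [-0.015, 0.0348, 0.03], "delta_rot": [0.0014, 0.0006, -0.135], "claw": 0},
    {"delta_pos": [-0.025, 0.0348, 0.02], "delta_rot": [0.0014, 0.0006, -0.17], "claw": 0},
    {"delta_pos": [-0.032, 0.0348, 0.01], "delta_rot": [0.0014, 0.0006, -0.2], "claw": 0},
    {"delta_pos": [-0.0334, 0.0348, 0], "delta_rot": [0.0014, 0.0006, -0.225], "claw": 0},
    {"delta_pos": [-0.0334, 0.0348, -0.015], "delta_rot": [0.0014, 0.0006, -0.2308], "claw": 0},
    {"delta_pos": [-0.0334, 0.0348, -0.03], "delta_rot": [0.0014, 0.0006, -0.2308], "claw": 0},
    {"delta_pos": [-0.0334, 0.0348, -0.04], "delta_rot": [0.0014, 0.0006, -0.2308], "claw": 0},
    {"delta_pos": [-0.0334, 0.0348, -0.04], "delta_rot": [0.0014, 0.0006, -0.2308], "claw": 0},
    {"delta_pos": [-0.0334, 0.0348, -0.04], "delta_rot": [0.0014, 0.0006, -0.2308], "claw": 0},
  ],
)

```text
time: 34.1
eef_pos: [0.4246, 0.0276, 0.1124]
tcp_rot: [-0.031, 0.707, 0.033, 0.706]
contact_force: [-0.2, -0.6, -1.1]
opening: 0.216
```

```bash
python3 rot.py .09
```

```text
[0.4246 0.0276 0.1124] [-0.0011 -0.0002 -0.    ]
```

play_rows(
  targets=[
    {"delta_pos": [0.0025, -0.0007, -0.01], "delta_rot": [-0.001, -0.0023, 0], "claw": 0},
    {"delta_pos": [0.0025, -0.0007, -0.02], "delta_rot": [-0.001, -0.0023, 0], "claw": 0},
    {"delta_pos": [0.0025, -0.0007, -0.03], "delta_rot": [-0.001, -0.0023, 0], "claw": 0},
    {"delta_pos": [0.0025, -0.0007, -0.038], "delta_rot": [-0.001, -0.0023, 0], "claw": 0},
    {"delta_pos": [0.0025, -0.0007, -0.045], "delta_rot": [-0.001, -0.0023, 0], "claw": 0},
    {"delta_pos": [0.0025, -0.0007, -0.05], "delta_rot": [-0.001, -0.0023, 0], "claw": 0},
    {"delta_pos": [0.0025, -0.0007, -0.055], "delta_rot": [-0.001, -0.0023, 0], "claw": 0},
    {"delta_pos": [0.0025, -0.0007, -0.058], "delta_rot": [-0.001, -0.0023, 0], "claw": 0},
    {"delta_pos": [0.0025, -0.0007, -0.061], "delta_rot": [-0.001, -0.0023, 0], "claw": 0},
    {"delta_pos": [0.0025, -0.0007, -0.062], "delta_rot": [-0.001, -0.0023, 0], "claw": 0},
    {"delta_pos": [0.0025, -0.0007, -0.062], "delta_rot": [-0.001, -0.0023, 0], "claw": 0},
  ],
)

```text
time: 35.02
eef_pos: [0.4273, 0.0268, 0.0507]
tcp_rot: [-0.032, 0.704, 0.032, 0.709]
contact_force: [0.8, -1.2, -1.0]
opening: 0.218
```

```bash
python3 look.py h1 .45 .03 .044 25
```

```text
35.0167 [0.4273 0.0268 0.0507] wanddir [0.9959 0.0899 0.0069] yaw 0.09 [ 0.8 -1.2 -1. ]
top origin [193 211] scale 8.0
scene origin [248 214] scale 8.0
```

play_rows(
  targets=[
    {"delta_pos": [0, 0, 0], "delta_rot": [0, 0, 0], "claw": 22},
    {"delta_pos": [0, 0, 0], "delta_rot": [0, 0, 0], "claw": 26},
    {"delta_pos": [0, 0, 0], "delta_rot": [0, 0, 0], "claw": 35},
    {"delta_pos": [0, 0, 0], "delta_rot": [0, 0, 0], "claw": 50},
    {"delta_pos": [0, 0, 0], "delta_rot": [0, 0, 0], "claw": 70},
    {"delta_pos": [0, 0, 0], "delta_rot": [0, 0, 0], "claw": 80},
    {"delta_pos": [0, 0, 0], "delta_rot": [0, 0, 0], "claw": 80},
    {"delta_pos": [0, 0, 0.01], "delta_rot": [0, 0, 0], "claw": 80},
    {"delta_pos": [0, 0, 0.03], "delta_rot": [0, 0, 0], "claw": 80},
    {"delta_pos": [0, 0, 0.06], "delta_rot": [0, 0, 0], "claw": 80},
    {"delta_pos": [0, 0, 0.1], "delta_rot": [0, 0, 0], "claw": 80},
    {"delta_pos": [0.005, 0, 0.14], "delta_rot": [0, 0, 0], "claw": 80},
    {"delta_pos": [0.01, -0.03, 0.18], "delta_rot": [0, 0, 0], "claw": 80},
    {"delta_pos": [0.02, -0.07, 0.2], "delta_rot": [0, 0, 0], "claw": 80},
    {"delta_pos": [0.02, -0.11, 0.2], "delta_rot": [0, 0, 0], "claw": 80},
    {"delta_pos": [0.02, -0.15, 0.2], "delta_rot": [0, 0, 0], "claw": 80},
    {"delta_pos": [0.02, -0.19, 0.2], "delta_rot": [0, 0, 0], "claw": 80},
    {"delta_pos": [0.02, -0.23, 0.2], "delta_rot": [0, 0, 0], "claw": 80},
    {"delta_pos": [0.02, -0.26, 0.2], "delta_rot": [0, 0, 0], "claw": 80},
    {"delta_pos": [0.02, -0.28, 0.2], "delta_rot": [0, 0, 0], "claw": 80},
  ],
  newtons=30,
)

```text
time: 36.78
eef_pos: [0.4468, -0.2566, 0.2516]
tcp_rot: [-0.031, 0.704, 0.03, 0.709]
contact_force: [0.5, -1.0, 0.9]
opening: 0.935
```

```bash
python3 look.py e1 .55 .13 .05 60; for a in ".587 .13" ".553 .2037" ".582 .28"; do python3 pales.py pics/e1_scene.png $a .112; done; python3 - <<'E'
from h import *
a=cv2.imread("pics/scene0.png");b=cv2.imread("pics/e1_scene.png");c=ctrl.calibration("scene")
for P in[(.465,.03,.04),(.55,.037,.044),(.656,.205,.08),(.78,-.12,.02),(.78,-.01,.05)]:
    q=proj(c,P).astype(int);s=np.s_[q[1]-10:q[1]+10,q[0]-10:q[0]+10];print(P,np.abs(a[s].astype(int)-b[s]).mean().round(1))
t=cv2.imread("pics/e1_top.png");cv2.imwrite("pics/fin.png",np.hstack([cv2.resize(t[130:290,110:270],(400,400)),cv2.resize(b[160:320,140:300],(400,400))]))
E
```

```text
36.7833 [ 0.4468 -0.2566  0.2516] wanddir [0.9962 0.0871 0.0079] yaw 0.087 [ 0.5 -1.   0.9]
top origin [129 146] scale 3.3333333333333335
scene origin [163 187] scale 3.3333333333333335
hsv mid [ 20 139 158]
[585.7 131.5] [58.2 53.3] 43.6
hsv mid [ 21 141 156]
[552.6 202.4] [59.  56.9] 2.0
hsv mid [ 21 129 156]
[582.5 279.5] [56.2 59.3] 45.3
(0.465, 0.03, 0.04) 8.0
(0.55, 0.037, 0.044) 9.2
(0.656, 0.205, 0.08) 12.3
(0.78, -0.12, 0.02) 9.2
(0.78, -0.01, 0.05) 9.0
```

View pics/fin.png

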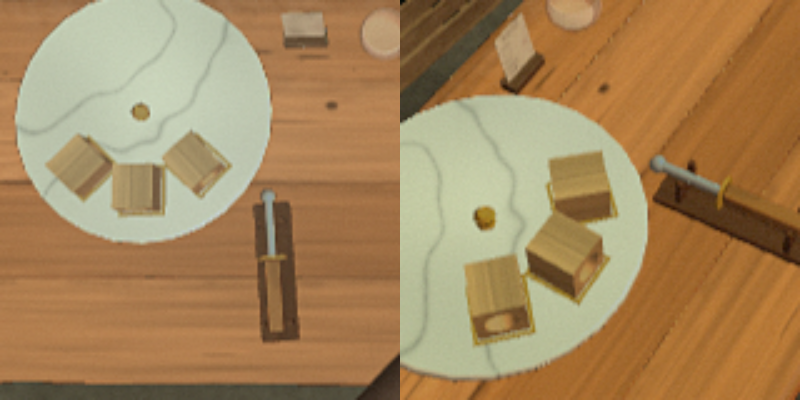

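```bash
python3 -c "
from plant import ctrl
print(ctrl.sign_off())"
```

```text
the job is handed in; nothing more can be done
None
```

The job is done and handed in at about 37 s of robot time. I threaded all three rings on the wand one after another, set them in the left, middle and right outlines, and laid the wand back in its rest.

**Rings:** in the last pictures each ring sits inside its outline. The measured offsets are about 1 to 3 mm, and the bores are within about 0.08 rad of the outline's direction. The right ring is the least exact: it lies about 3 mm off and reads 43.6° against 47–48° for its outline. Both are well inside the 13 mm and 0.2 rad allowed.

**Stand, wand and bystanders:** the middle and right outlines showed no shift after the left ring was placed. Later pictures show no visible turn of the stand, though I did not measure its angle again at the end. The wand lies in both notches: I let it go within 1 mm of where I had picked it up. The card and votive look unmoved. Wrist forces stayed below about 3 N, apart from 6 N while gripping the wand.

**Checks that disagreed:** the top camera and the arm's own readings differed by 2–3 mm when the wand was held high. I split that difference when placing the left ring. I could not see the right ring clearly from above before lowering it, so I went by the arm's own position and checked it in the scene camera afterwards. The third threading was confirmed only by pixel colours at the ball and by the absence of contact force; I did not view a picture of it.

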